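# Sort putter-head blanks by heft and dump the aluminium ones

### The arm

A 6-joint arm with a two-finger parallel gripper is mounted at the origin on the work surface. World frame = base frame: x ahead of the robot, y to its left, z up, the work surface at z = 0. Lengths are in m, angles in rad, forces in N, time in s.
With the tool pointing down it reaches from about 0.375 to 0.9 m from the base axis. Payload 3.1 kg.
Tool frame: the origin (TCP) lies between the finger pads; the fingertips stand 19 mm ahead of it and the grasp point (between the pads) is the TCP; z points along the fingers, y is the line along which they close (so a half turn about z gives the same grasp; the last joint's range is limited). The gripper opens to 87 mm and grips with 3 to 60 N. Pads are 19 mm wide; open, the fingers measure 117 mm over their backs; the gripper's body (75 mm by 190 mm) begins 51 mm behind the grasp point.
Start: joints at [-1.421, 0.527, 1.433, -0, 1.181, -0.178], TCP at [0.202, -0.591, 0.242] pointing down, gripper open.
Joint ranges: [-3.08, 3.08], [-0.75, 2.2], [0.22, 2.44], [-1.43, 4.57], [0, 2.65], [-2.85, 2.85]. Speed limits (rad/s): [2.79, 2.79, 3.14, 3.14, 3.14, 3.14].

### API

Orientations are given as a unit quaternion [x, y, z, w].
In Python, from rig import telemetry, viewer, hand_in gives the robot as it stands. The module is installed in compiled form; this text tells all that it offers.
- The arm moves only by the shell command python3 -m creep 'ROWS' [FORCE]. ROWS is JSON, a list of rows, each an object with "translation": the shift along the tool's x, y, z in mm, a list of three; "roll": the turn about the tool's z in degrees; "gripper": the finger opening in mm, from 0 to 87. In form: [{"translation": [tx, ty, tz], "roll": roll, "gripper": gripper}, ...]. A call has 1 to 5 rows; each row is the pose to reach, as a shift and turn from the pose commanded when the call began, along the tool's axes at that moment; what a row does not reach only later rows make up. A row lasts 1/12 s, in which the tool goes at most 41.7 mm and 7.16 degrees, less where a joint would pass 70% of its speed; a pose out of reach is approached as far as the arm can. A call with a gripper value outside its range is refused whole. The fingers move at their own pace and stop on an object; FORCE is the grip in N (left out, the last holds). Time passes only in rows, so rows that repeat a pose let the fingers close. It gives the time, the measured TCP pose, the force, the opening and the grip force at its end, in the units of the state.
- telemetry.get_obs(): the state, without advancing time (a new reading comes with each control period).
- viewer.camera(name): name is "scene" or "top" or "wrist"; returns the picture (400x640x3 uint8, blue, green, red); there is no depth.
- viewer.camera_info(name): a dict with "intrinsics" (3x3 intrinsics, pixels), "rvec" (rotation vector, rad) and "tvec" (3), from world to camera coordinates, as OpenCV has them; the wrist camera has in their place "hand_eye" (4x4, takes a point from camera to tool coordinates, whose origin is the TCP and whose axes are the flange's). Camera axes: x right, y down, z forward; pixel columns grow to the right and rows downward; lengths in m; the calibration is good to about 2 mm. A picture is of the moment at which its call begins: read the wrist's pose just before it. camera_info takes no time and is no camera call.
- hand_in(): hands the job in; it is judged then, once.
Trained networks look in the newest picture that a camera, given by its name, has taken for a name from the list of things; names that differ only in an ending like _2 or _b are one class to them, and where a whole thing is asked for, a point or a joint stands for the part that bears it (a point fixed in the world has none). Each returns a list of dicts, best first, with "p" (0 to 1); they miss things now and then, are a little off and sometimes report something else, mostly with a low value. They report only what shows in the picture. A call takes as long as a camera call. They do not tell look-alikes from the thing itself.
- viewer.recognise(camera, thing): "bbox" ([left, top, width, height] in pixels, round what is visible of it).
The state is a dict: "time": time; "q": joint angles; "joint_velocities": joint speeds; "joint_torque": joint torques, N m; "position": TCP position; "tool_rot": TCP orientation; "ft_force": force on the tool from outside, world axes, zero at the start; "moment": the same for the moment, N m; "grip_width": finger opening in m; "grip_force": force on a finger pad.
Only numpy, scipy, OpenCV 4.12 (cv2) and the standard library are available. Lean on these libraries where they do the work, as an engineer would, in place of code of your own. Each camera call takes 0.05 s, during which the arm holds its last target. There are 200 camera calls.

### The job

The grey putter-head blanks look alike, but some are solid steel and the others light aluminium: tell them apart by their weight, standing every steel blank upright on the floor of the red tray and, once the tip tray has been lowered level onto its stop, laying every aluminium one side by side in it. Only when all are sorted, tip the aluminium ones together into the yellow scrap bin and lower the tray level again. Leave the spray can, the mallet and the stamps where they are.

Things in the scene. Friction and masses are not known exactly. Their poses are not given: they have to be found in the camera images.
- blank_a: one of 4 to 6 look-alike grey putter-head blanks, solid steel (0.65 to 0.8 kg) or aluminium (0.2 to 0.28 kg): a bar 100 (x) x 34 (y) x 25 mm high with a 20 x 20 mm square stub in its middle, to be gripped, whose top is 60 mm above the underside. Origin: centre of the underside, x along the bar, z up. Starts upright on the mat; None if absent.
- blank_d: one of 4 to 6 look-alike grey putter-head blanks, solid steel (0.65 to 0.8 kg) or aluminium (0.2 to 0.28 kg): a bar 100 (x) x 34 (y) x 25 mm high with a 20 x 20 mm square stub in its middle, to be gripped, whose top is 60 mm above the underside. Origin: centre of the underside, x along the bar, z up. Starts upright on the mat; None if absent.
- blank_e: one of 4 to 6 look-alike grey putter-head blanks, solid steel (0.65 to 0.8 kg) or aluminium (0.2 to 0.28 kg): a bar 100 (x) x 34 (y) x 25 mm high with a 20 x 20 mm square stub in its middle, to be gripped, whose top is 60 mm above the underside. Origin: centre of the underside, x along the bar, z up. Starts upright on the mat; None if absent.
- blank_b: one of 4 to 6 look-alike grey putter-head blanks, solid steel (0.65 to 0.8 kg) or aluminium (0.2 to 0.28 kg): a bar 100 (x) x 34 (y) x 25 mm high with a 20 x 20 mm square stub in its middle, to be gripped, whose top is 60 mm above the underside. Origin: centre of the underside, x along the bar, z up. Starts upright on the mat; None if absent.
- blank_c: one of 4 to 6 look-alike grey putter-head blanks, solid steel (0.65 to 0.8 kg) or aluminium (0.2 to 0.28 kg): a bar 100 (x) x 34 (y) x 25 mm high with a 20 x 20 mm square stub in its middle, to be gripped, whose top is 60 mm above the underside. Origin: centre of the underside, x along the bar, z up. Starts upright on the mat; None if absent.
- blank_f: one of 4 to 6 look-alike grey putter-head blanks, solid steel (0.65 to 0.8 kg) or aluminium (0.2 to 0.28 kg): a bar 100 (x) x 34 (y) x 25 mm high with a 20 x 20 mm square stub in its middle, to be gripped, whose top is 60 mm above the underside. Origin: centre of the underside, x along the bar, z up. Starts upright on the mat; None if absent.
- station: fixed reject station: a stand with the hinged tip tray on its robot side and the yellow scrap bin beyond it. Origin: on the bench below the middle of the level tray; x points from the tray to the bin, y along the hinge, z up. Footprint from x = -90 to +270 mm, y +-111 mm.
- tray (a joint): hinge angle of the aluminium tip tray, rad: 0 = level, resting on its stop; grows as the handle end is lifted (up to 1.3), which tips the tray towards the bin. A stiff hinge: the tray stays at the angle where it is left.
- tray_handle (a point): grip point of the red handle of the tip tray: an upright flat tab 12 mm thick (along the hinge), 30 mm high, 65 mm long, sticking out from the tray's free end, away from the hinge; the point is 222 mm from the hinge and 42 mm outside the tray's end wall. z is square to the tray floor; y along the hinge.
- tray_hinge (a point): middle of the hinge line (along station y), level with the tray's floor, 120 mm above the bench, at x = +90 mm of the station.
- tray_floor (a point): middle of the upper face of the tray's floor. Inside 175 mm (x) x 190 mm (y); side and end walls 35 mm high; no wall at the hinge end (+x), where parts slide out when tipped.
- bin_floor (a point): middle of the floor of the yellow scrap bin: inside 170 (x) x 200 mm (y), walls 105 mm high (tray side) to 150 mm (far side), open on top, directly beyond and below the hinge.
- keeper: fixed red open tray for the good steel blanks, 150 (x) x 220 (y) x 30 mm high, walls and floor 5 mm. Origin: centre of its underside.
- mat: fixed black rubber mat, 290 x 250 x 3 mm, on which the blanks start.
- spray: bystander: spray can 52 mm across, 160 mm tall, upright.
- mallet: bystander: rubber mallet, about 260 mm long, lying.
- stamps: bystander: red block of steel stamps, 70 x 120 x 70 mm.
Not all that is in view belongs to the job. Leave any brown or orange look-alike of the blank_c alone.

How it is judged:
On the way, in this order (a step that is already met when the one before it is completed fails the run):
1. the tip tray is level and all blanks are sorted by weight: steel upright in the red tray (bears on it with over 4 N), aluminium side by side in the tip tray (0.5 to 5.5 N); all let go ((((x of blank_a in the frame of keeper between -0.07 and 0.07 m and y of blank_a in the frame of keeper between -0.105 and 0.105 m and z of blank_a in the frame of keeper between 0 and 0.02 m) and angle between blank_a's own z axis and vertical below 0.15 rad and contact force between blank_a and keeper above 4 N) or ((x of blank_a in the frame of tray_floor between -0.09 and 0.09 m and y of blank_a in the frame of tray_floor between -0.1 and 0.1 m and z of blank_a in the frame of tray_floor between -0.01 and 0.06 m) and contact force between blank_a and station between 0.5 and 5.5 N)) and (((x of blank_d in the frame of keeper between -0.07 and 0.07 m and y of blank_d in the frame of keeper between -0.105 and 0.105 m and z of blank_d in the frame of keeper between 0 and 0.02 m) and angle between blank_d's own z axis and vertical below 0.15 rad and contact force between blank_d and keeper above 4 N) or ((x of blank_d in the frame of tray_floor between -0.09 and 0.09 m and y of blank_d in the frame of tray_floor between -0.1 and 0.1 m and z of blank_d in the frame of tray_floor between -0.01 and 0.06 m) and contact force between blank_d and station between 0.5 and 5.5 N)) and (((x of blank_e in the frame of keeper between -0.07 and 0.07 m and y of blank_e in the frame of keeper between -0.105 and 0.105 m and z of blank_e in the frame of keeper between 0 and 0.02 m) and angle between blank_e's own z axis and vertical below 0.15 rad and contact force between blank_e and keeper above 4 N) or ((x of blank_e in the frame of tray_floor between -0.09 and 0.09 m and y of blank_e in the frame of tray_floor between -0.1 and 0.1 m and z of blank_e in the frame of tray_floor between -0.01 and 0.06 m) and contact force between blank_e and station between 0.5 and 5.5 N)) and (((x of blank_b in the frame of keeper between -0.07 and 0.07 m and y of blank_b in the frame of keeper between -0.105 and 0.105 m and z of blank_b in the frame of keeper between 0 and 0.02 m) and angle between blank_b's own z axis and vertical below 0.15 rad and contact force between blank_b and keeper above 4 N) or ((x of blank_b in the frame of tray_floor between -0.09 and 0.09 m and y of blank_b in the frame of tray_floor between -0.1 and 0.1 m and z of blank_b in the frame of tray_floor between -0.01 and 0.06 m) and contact force between blank_b and station between 0.5 and 5.5 N)) and (((x of blank_c in the frame of keeper between -0.07 and 0.07 m and y of blank_c in the frame of keeper between -0.105 and 0.105 m and z of blank_c in the frame of keeper between 0 and 0.02 m) and angle between blank_c's own z axis and vertical below 0.15 rad and contact force between blank_c and keeper above 4 N) or ((x of blank_c in the frame of tray_floor between -0.09 and 0.09 m and y of blank_c in the frame of tray_floor between -0.1 and 0.1 m and z of blank_c in the frame of tray_floor between -0.01 and 0.06 m) and contact force between blank_c and station between 0.5 and 5.5 N)) and (((x of blank_f in the frame of keeper between -0.07 and 0.07 m and y of blank_f in the frame of keeper between -0.105 and 0.105 m and z of blank_f in the frame of keeper between 0 and 0.02 m) and angle between blank_f's own z axis and vertical below 0.15 rad and contact force between blank_f and keeper above 4 N) or ((x of blank_f in the frame of tray_floor between -0.09 and 0.09 m and y of blank_f in the frame of tray_floor between -0.1 and 0.1 m and z of blank_f in the frame of tray_floor between -0.01 and 0.06 m) and contact force between blank_f and station between 0.5 and 5.5 N)) and value of joint tray below 0.06 rad and contact force between the fingers and blank_a below 0.3 N and contact force between the fingers and blank_d below 0.3 N and contact force between the fingers and blank_e below 0.3 N and contact force between the fingers and blank_b below 0.3 N and contact force between the fingers and blank_c below 0.3 N and contact force between the fingers and blank_f below 0.3 N), for 0.4 s.
2. the tray is tipped up and all the aluminium blanks are in the scrap bin ((((x of blank_a in the frame of keeper between -0.07 and 0.07 m and y of blank_a in the frame of keeper between -0.105 and 0.105 m and z of blank_a in the frame of keeper between 0 and 0.02 m) and angle between blank_a's own z axis and vertical below 0.15 rad and contact force between blank_a and keeper above 4 N) or (x of blank_a in the frame of bin_floor between -0.09 and 0.09 m and y of blank_a in the frame of bin_floor between -0.105 and 0.105 m and z of blank_a in the frame of bin_floor between -0.01 and 0.11 m)) and (((x of blank_d in the frame of keeper between -0.07 and 0.07 m and y of blank_d in the frame of keeper between -0.105 and 0.105 m and z of blank_d in the frame of keeper between 0 and 0.02 m) and angle between blank_d's own z axis and vertical below 0.15 rad and contact force between blank_d and keeper above 4 N) or (x of blank_d in the frame of bin_floor between -0.09 and 0.09 m and y of blank_d in the frame of bin_floor between -0.105 and 0.105 m and z of blank_d in the frame of bin_floor between -0.01 and 0.11 m)) and (((x of blank_e in the frame of keeper between -0.07 and 0.07 m and y of blank_e in the frame of keeper between -0.105 and 0.105 m and z of blank_e in the frame of keeper between 0 and 0.02 m) and angle between blank_e's own z axis and vertical below 0.15 rad and contact force between blank_e and keeper above 4 N) or (x of blank_e in the frame of bin_floor between -0.09 and 0.09 m and y of blank_e in the frame of bin_floor between -0.105 and 0.105 m and z of blank_e in the frame of bin_floor between -0.01 and 0.11 m)) and (((x of blank_b in the frame of keeper between -0.07 and 0.07 m and y of blank_b in the frame of keeper between -0.105 and 0.105 m and z of blank_b in the frame of keeper between 0 and 0.02 m) and angle between blank_b's own z axis and vertical below 0.15 rad and contact force between blank_b and keeper above 4 N) or (x of blank_b in the frame of bin_floor between -0.09 and 0.09 m and y of blank_b in the frame of bin_floor between -0.105 and 0.105 m and z of blank_b in the frame of bin_floor between -0.01 and 0.11 m)) and (((x of blank_c in the frame of keeper between -0.07 and 0.07 m and y of blank_c in the frame of keeper between -0.105 and 0.105 m and z of blank_c in the frame of keeper between 0 and 0.02 m) and angle between blank_c's own z axis and vertical below 0.15 rad and contact force between blank_c and keeper above 4 N) or (x of blank_c in the frame of bin_floor between -0.09 and 0.09 m and y of blank_c in the frame of bin_floor between -0.105 and 0.105 m and z of blank_c in the frame of bin_floor between -0.01 and 0.11 m)) and (((x of blank_f in the frame of keeper between -0.07 and 0.07 m and y of blank_f in the frame of keeper between -0.105 and 0.105 m and z of blank_f in the frame of keeper between 0 and 0.02 m) and angle between blank_f's own z axis and vertical below 0.15 rad and contact force between blank_f and keeper above 4 N) or (x of blank_f in the frame of bin_floor between -0.09 and 0.09 m and y of blank_f in the frame of bin_floor between -0.105 and 0.105 m and z of blank_f in the frame of bin_floor between -0.01 and 0.11 m)) and value of joint tray above 0.5 rad), for 0.1 s.
At the end, for the whole second after the job is handed in: Every steel blank stands on the floor of the red tray, within its walls and upright (within 0.15 rad); every aluminium blank is in the yellow bin; the tip tray is level again (below 0.06 rad); all blanks are at rest ((((x of blank_a in the frame of keeper between -0.07 and 0.07 m and y of blank_a in the frame of keeper between -0.105 and 0.105 m and z of blank_a in the frame of keeper between 0 and 0.02 m) and angle between blank_a's own z axis and vertical below 0.15 rad and contact force between blank_a and keeper above 4 N) or (x of blank_a in the frame of bin_floor between -0.09 and 0.09 m and y of blank_a in the frame of bin_floor between -0.105 and 0.105 m and z of blank_a in the frame of bin_floor between -0.01 and 0.11 m)) and (((x of blank_d in the frame of keeper between -0.07 and 0.07 m and y of blank_d in the frame of keeper between -0.105 and 0.105 m and z of blank_d in the frame of keeper between 0 and 0.02 m) and angle between blank_d's own z axis and vertical below 0.15 rad and contact force between blank_d and keeper above 4 N) or (x of blank_d in the frame of bin_floor between -0.09 and 0.09 m and y of blank_d in the frame of bin_floor between -0.105 and 0.105 m and z of blank_d in the frame of bin_floor between -0.01 and 0.11 m)) and (((x of blank_e in the frame of keeper between -0.07 and 0.07 m and y of blank_e in the frame of keeper between -0.105 and 0.105 m and z of blank_e in the frame of keeper between 0 and 0.02 m) and angle between blank_e's own z axis and vertical below 0.15 rad and contact force between blank_e and keeper above 4 N) or (x of blank_e in the frame of bin_floor between -0.09 and 0.09 m and y of blank_e in the frame of bin_floor between -0.105 and 0.105 m and z of blank_e in the frame of bin_floor between -0.01 and 0.11 m)) and (((x of blank_b in the frame of keeper between -0.07 and 0.07 m and y of blank_b in the frame of keeper between -0.105 and 0.105 m and z of blank_b in the frame of keeper between 0 and 0.02 m) and angle between blank_b's own z axis and vertical below 0.15 rad and contact force between blank_b and keeper above 4 N) or (x of blank_b in the frame of bin_floor between -0.09 and 0.09 m and y of blank_b in the frame of bin_floor between -0.105 and 0.105 m and z of blank_b in the frame of bin_floor between -0.01 and 0.11 m)) and (((x of blank_c in the frame of keeper between -0.07 and 0.07 m and y of blank_c in the frame of keeper between -0.105 and 0.105 m and z of blank_c in the frame of keeper between 0 and 0.02 m) and angle between blank_c's own z axis and vertical below 0.15 rad and contact force between blank_c and keeper above 4 N) or (x of blank_c in the frame of bin_floor between -0.09 and 0.09 m and y of blank_c in the frame of bin_floor between -0.105 and 0.105 m and z of blank_c in the frame of bin_floor between -0.01 and 0.11 m)) and (((x of blank_f in the frame of keeper between -0.07 and 0.07 m and y of blank_f in the frame of keeper between -0.105 and 0.105 m and z of blank_f in the frame of keeper between 0 and 0.02 m) and angle between blank_f's own z axis and vertical below 0.15 rad and contact force between blank_f and keeper above 4 N) or (x of blank_f in the frame of bin_floor between -0.09 and 0.09 m and y of blank_f in the frame of bin_floor between -0.105 and 0.105 m and z of blank_f in the frame of bin_floor between -0.01 and 0.11 m)) and value of joint tray below 0.06 rad and linear speed of each of blank_a, blank_d, blank_e, blank_b, blank_c, blank_f below 0.03 m/s); the robot touches nothing.
It fails at once if spray is moved (more than 40 mm) (distance of spray from where it was at the start of the episode above 0.04 m).
It fails at once if mallet is moved (more than 40 mm) (distance of mallet from where it was at the start of the episode above 0.04 m).
It fails at once if stamps is moved (more than 40 mm) (distance of stamps from where it was at the start of the episode above 0.04 m).
Of blank_a, blank_b, blank_c, blank_d, blank_e, blank_f only 4 to 6 are there at a start; the rules pass over those that are not, and their reading is None.
At some moment in a run one of blank_a, blank_b, blank_c, blank_d, blank_e, blank_f may be knocked a few centimetres aside while the robot is not near it.
It also fails if it takes over 210 s, if anything falls off the work surface, if the arm or the gripper's body presses on something with over 40 N, if the wrist force passes 120 N, or if a joint passes its speed limit or range.

## Working session

There is one attempt and no reset: what is moved stays moved. The work goes in short steps, Python scripts to look and compute and a shell command to move; the robot and the scene stay as the last step left them, time stands still between calls to the robot, and variables do not carry over. Pictures are saved under pics/ and viewed, at most 14 in all, crops included, and the job is handed in when it is done.

```bash
mkdir -p pics; cat > h.py <<'E'
import numpy as np, cv2
from scipy.spatial.transform import Rotation as R
from rig import telemetry, viewer
def cam(n):
    o=telemetry.get_obs(); i=viewer.camera_info(n); im=viewer.camera(n); K=np.array(i["intrinsics"])
    if n=="wrist":
        T=np.eye(4);T[:3,:3]=R.from_quat(o["tool_rot"]).as_matrix();T[:3,3]=o["position"]
        C=T@np.array(i["hand_eye"])
    else:
        r=cv2.Rodrigues(np.array(i["rvec"],float))[0];C=np.eye(4);C[:3,:3]=r.T;C[:3,3]=-r.T@np.array(i["tvec"]).ravel()
    return im,K,C
def back(K,C,uv,z):
    d=C[:3,:3]@np.linalg.solve(K,[uv[0],uv[1],1.]); return C[:3,3]+d*(z-C[2,3])/d[2]
def proj(K,C,P):
    p=C[:3,:3].T@(np.asarray(P,float)-C[:3,3]); q=K@p; return q[:2]/q[2]
E
python3 - <<'E'
from h import *
o=telemetry.get_obs(); print({k:np.round(v,3).tolist() for k,v in o.items()})
for n in ["top","scene"]:
    im,K,C=cam(n); cv2.imwrite(f"pics/{n}0.png",im); print(n,K.tolist(),np.round(C,3).tolist())
    np.savez(f"{n}.npz",K=K,C=C)
    for t in ["blank_a","station","tray_handle","keeper","mat","spray","mallet","stamps"]:
        print(t,[(np.round(d["bbox"]).tolist(),round(d["p"],2)) for d in viewer.recognise(n,t)])
E
```

```text
{'time': 0.0, 'q': [-1.42, 0.528, 1.434, -0.0, 1.181, -0.178], 'joint_velocities': [-0.001, 0.0, 0.001, -0.001, 0.001, -0.001], 'joint_torque': [0.001, -44.004, -17.659, 0.063, 0.058, -0.0], 'position': [0.202, -0.591, 0.241], 'tool_rot': [0.987, 0.164, -0.0, -0.001], 'ft_force': [-0.204, -0.277, -0.208], 'moment': [0.073, -0.023, 0.011], 'grip_force': 0.0, 'grip_width': 0.087}
top [[458.2273555397456, 0.0, 325.78009687205565], [0.0, 458.2273555397456, 197.88319268483446], [0.0, 0.0, 1.0]] [[-0.004, -0.991, 0.137, 0.345], [-1.0, 0.004, 0.001, -0.004], [-0.002, -0.137, -0.991, 1.553], [0.0, 0.0, 0.0, 1.0]]
blank_a [([295.0, 218.0, 13.0, 34.0], 0.83), ([362.0, 272.0, 31.0, 17.0], 0.81), ([346.0, 218.0, 12.0, 30.0], 0.78), ([314.0, 222.0, 17.0, 27.0], 0.76), ([414.0, 269.0, 12.0, 17.0], 0.74), ([321.0, 178.0, 9.0, 26.0], 0.73), ([248.0, 255.0, 29.0, 22.0], 0.66), ([200.0, 165.0, 69.0, 75.0], 0.64), ([292.0, 180.0, 13.0, 30.0], 0.56)]
station [([191.0, 108.0, 89.0, 132.0], 0.83), ([201.0, 161.0, 71.0, 86.0], 0.75)]
tray_handle [([202.0, 164.0, 68.0, 80.0], 0.71)]
keeper [([374.0, 186.0, 
[... 399 characters left out ...]
], [-0.001, -0.776, -0.63, 1.026], [0.0, 0.0, 0.0, 1.0]]
blank_a [([315.0, 180.0, 30.0, 23.0], 0.87), ([208.0, 205.0, 24.0, 21.0], 0.86), ([330.0, 192.0, 30.0, 24.0], 0.8), ([334.0, 152.0, 20.0, 24.0], 0.72), ([308.0, 136.0, 25.0, 18.0], 0.71), ([316.0, 226.0, 21.0, 26.0], 0.64), ([290.0, 208.0, 33.0, 28.0], 0.61)]
station [([280.0, 186.0, 153.0, 175.0], 0.93)]
tray_handle [([328.0, 182.0, 109.0, 96.0], 0.67)]
keeper [([244.0, 148.0, 65.0, 51.0], 0.97), ([211.0, 110.0, 12.0, 46.0], 0.23)]
mat [([266.0, 188.0, 90.0, 64.0], 0.68)]
spray [([207.0, 112.0, 20.0, 43.0], 0.96)]
mallet [([405.0, 298.0, 76.0, 88.0], 0.7), ([330.0, 189.0, 106.0, 91.0], 0.58)]
stamps [([232.0, 225.0, 44.0, 44.0], 0.7)]
```

```bash
python3 - <<'E'
import cv2
a=cv2.imread("pics/top0.png")[95:305,130:520]; cv2.imwrite("pics/top0c.png",cv2.resize(a,None,fx=2.05,fy=2.05,interpolation=cv2.INTER_CUBIC))
a=cv2.imread("pics/scene0.png")[100:400,190:500]; cv2.imwrite("pics/scene0c.png",cv2.resize(a,None,fx=2,fy=2,interpolation=cv2.INTER_CUBIC))
E
```

```text
(no output)
```

View pics/top0c.png

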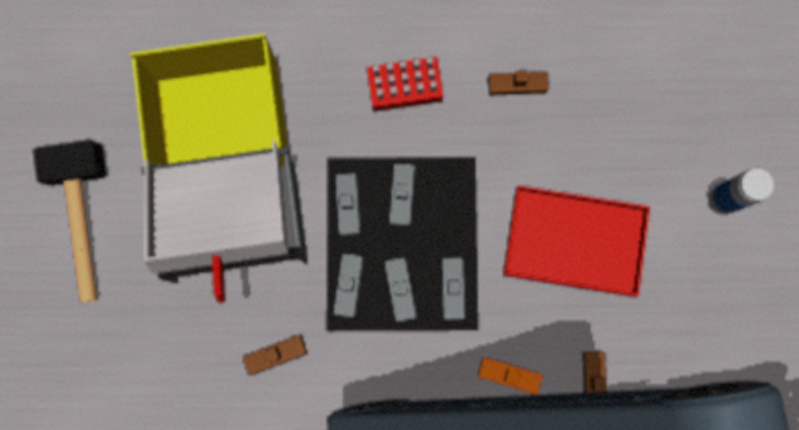

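View pics/scene0c.png

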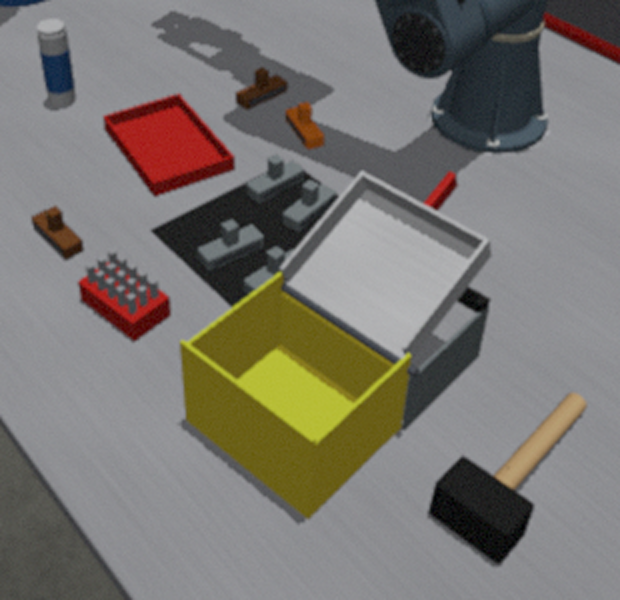

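Top crop: five grey blanks on the mat at crop px (347,201), (402,196), (347,283), (400,287), (454,287). The look-alikes are brown at (518,82), (275,355) and (595,370), and orange at (510,375); I leave those alone. I choose the five grey ones on the mat. The tray is partly tipped, with its red handle at (218,280). The red keeper is at (577,240).

```bash
cat >> h.py <<'E'
def goal(xyz,yaw_y):
    """shift (tool mm) + roll for TCP at xyz with tool y along heading yaw_y (mod 180)"""
    o=telemetry.get_obs(); M=R.from_quat(o["tool_rot"]).as_matrix()
    t=M.T@(np.array(xyz)-o["position"])*1000
    cur=np.arctan2(M[1,1],M[0,1]); d=(cur-yaw_y+np.pi/2)%np.pi-np.pi/2   # tool z down: +roll turns y clockwise
    return np.round(t,0).tolist(), round(np.degrees(d),1), round(o["q"][5],2)
def blob(im,K,C,mask,z):
    c,_=cv2.findContours(mask,cv2.RETR_EXTERNAL,cv2.CHAIN_APPROX_NONE); out=[]
    for k in c:
        if cv2.contourArea(k)<40: continue
        w=np.array([back(K,C,p[0],z)[:2] for p in k],np.float32)
        (cx,cy),(a,b),_=r=cv2.minAreaRect(w); B=cv2.boxPoints(r); e=[B[1]-B[0],B[2]-B[1]]; e=max(e,key=np.linalg.norm)
        out.append((round(cx,3),round(cy,3),round(max(a,b),3),round(min(a,b),3),round(np.degrees(np.arctan2(e[1],e[0]))%180,1)))
    return out
E
python3 - <<'E'
from h import *
d=np.load("top.npz");K,C=d["K"],d["C"];im=cv2.imread("pics/top0.png")
hsv=cv2.cvtColor(im,cv2.COLOR_BGR2HSV)
roi=np.zeros(im.shape[:2],np.uint8); roi[173:254,292:361]=255
g=((hsv[...,2]>75)&(hsv[...,1]<70)).astype(np.uint8)*255&roi
print("blanks",*blob(im,K,C,g,.028),sep="\n")
red=((hsv[...,1]>150)&((hsv[...,0]<8)|(hsv[...,0]>172))&(hsv[...,2]>80)).astype(np.uint8)*255
print("red z=.03",*blob(im,K,C,red,.03),sep="\n"); print("red z=.18",*blob(im,K,C,red,.18),sep="\n")
P=lambda x,y,z:np.round(back(K,C,(130+x/2.05,95+y/2.05),z),3)
print("bin far L/R z.15",P(133,52,.15),P(268,36,.15)); print("hinge corners?",P(146,163,.105),P(284,148,.105))
print("handle tip z .18/.2",P(220,300,.18),P(220,300,.2))
d=np.load("scene.npz");K,C=d["K"],d["C"];im=cv2.imread("pics/scene0.png")
S=lambda x,y,z:np.round(back(K,C,(190+x/2,100+y/2),z),3)
print("scene bin corners z.15:",S(183,345,.15),S(316,443,.15))
for z in(.16,.18,.2,.22,.24): print("handle tip scene",z,S(450,177,z))
E
```

```text
blanks
(0.43, -0.085, 0.096, 0.033, np.float32(179.4))
(0.429, 0.001, 0.1, 0.035, np.float32(10.5))
(0.436, 0.086, 0.1, 0.034, np.float32(172.0))
(0.57, 0.087, 0.101, 0.034, np.float32(3.7))
(0.585, -0.002, 0.1, 0.035, np.float32(175.3))
red z=.03
(0.448, 0.298, 0.071, 0.015, np.float32(6.5))
(0.506, -0.286, 0.219, 0.149, np.float32(80.6))
(0.772, -0.008, 0.118, 0.069, np.float32(98.5))
red z=.18
(0.437, 0.268, 0.064, 0.013, np.float32(6.5))
(0.49, -0.259, 0.197, 0.134, np.float32(80.6))
(0.73, -0.007, 0.106, 0.063, np.float32(98.5))
bin far L/R z.15 [0.789 0.411 0.15 ] [0.813 0.203 0.15 ]
hinge corners? [0.623 0.398 0.105] [0.646 0.182 0.105]
handle tip z .18/.2 [0.405 0.263 0.18 ] [0.404 0.259 0.2  ]
scene bin corners z.15: [0.82  0.219 0.15 ] [0.788 0.422 0.15 ]
handle tip scene 0.16 [0.346 0.205 0.16 ]
handle tip scene 0.18 [0.366 0.22  0.18 ]
handle tip scene 0.2 [0.387 0.236 0.2  ]
handle tip scene 0.22 [0.407 0.252 0.22 ]
handle tip scene 0.24 [0.428 0.268 0.24 ]
```

```bash
python3 - <<'E'
from h import *
print(goal((.421,.270,.33),np.radians(96.6)))
E
```

```text
([486.0, -745.0, -88.0], np.float64(12.2), np.float64(-0.18))
```

```bash
python3 -m creep '[{"translation":[443,-366,-88],"roll":12,"gripper":87},{"translation":[443,-366,-88],"roll":12,"gripper":87},{"translation":[443,-366,-88],"roll":12,"gripper":87},{"translation":[443,-366,-88],"roll":12,"gripper":87},{"translation":[443,-366,-88],"roll":12,"gripper":87}]' 40
python3 -m creep '[{"translation":[222,-183,0],"roll":0,"gripper":87},{"translation":[222,-183,0],"roll":0,"gripper":87},{"translation":[222,-183,0],"roll":0,"gripper":87},{"translation":[222,-183,0],"roll":0,"gripper":87},{"translation":[222,-183,0],"roll":0,"gripper":87}]' 
python3 - <<'E'
from h import *
print(telemetry.get_obs()["position"],goal((.421,.270,.33),np.radians(96.6)))
E
```

```text
time: 1.32
position: [0.3103, -0.4145, 0.2734]
tool_rot: [0.998, 0.059, 0.0, 0.0]
ft_force: [1.2, -0.5, 1.0]
grip_width: 0.0867
grip_force: 0.0
time: 1.73
position: [0.4547, -0.2637, 0.2735]
tool_rot: [0.998, 0.06, 0.0, 0.0]
ft_force: [0.8, -0.6, -0.1]
grip_width: 0.0872
grip_force: 0.0
[ 0.45470465 -0.26372503  0.27346226] ([30.0, -534.0, -57.0], np.float64(0.2), np.float64(0.71))
```

```bash
python3 -m creep '[{"translation":[30,-534,-57],"roll":0,"gripper":60},{"translation":[30,-534,-57],"roll":0,"gripper":60},{"translation":[30,-534,-57],"roll":0,"gripper":60},{"translation":[30,-534,-57],"roll":0,"gripper":60},{"translation":[30,-534,-57],"roll":0,"gripper":60}]' >/dev/null
python3 -m creep '[{"translation":[19,-327,-35],"roll":0,"gripper":60},{"translation":[19,-327,-35],"roll":0,"gripper":60},{"translation":[19,-327,-35],"roll":0,"gripper":60},{"translation":[19,-327,-35],"roll":0,"gripper":60},{"translation":[19,-327,-35],"roll":0,"gripper":60}]'  >/dev/null
python3 -m creep '[{"translation":[6,-118,-13],"roll":0,"gripper":60},{"translation":[6,-118,-13],"roll":0,"gripper":60},{"translation":[6,-118,-13],"roll":0,"gripper":60},{"translation":[6,-118,-13],"roll":0,"gripper":60}]' 
python3 - <<'E'
from h import *
im,K,C=cam("wrist"); cv2.imwrite("pics/w1.png",im); np.savez("w1.npz",K=K,C=C)
print(np.round(C,3).tolist(),K[0].tolist(),goal((.421,.270,.206),np.radians(96.6)))
E
```

```text
time: 2.9
position: [0.4194, 0.2718, 0.3315]
tool_rot: [0.998, 0.063, 0.002, -0.002]
ft_force: [0.7, -0.2, 0.7]
grip_width: 0.0598
grip_force: 0.0
[[0.127, -0.954, -0.273, 0.494], [-0.992, -0.123, -0.03, 0.281], [-0.005, 0.274, -0.962, 0.474], [0.0, 0.0, 0.0, 1.0]] [297.33963615291617, 0.0, 317.19283311584843] ([2.0, -1.0, 125.0], np.float64(0.6), np.float64(1.79))
```

View pics/w1.png

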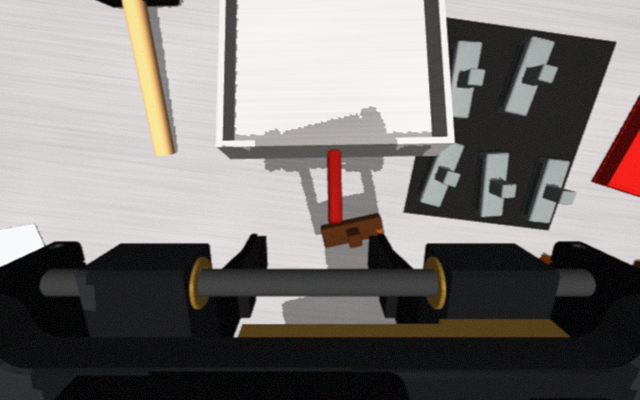

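Wrist view: the red handle runs from (335,152) to (335,222), with the brown look-alike under its tip at (350,230). The fingers are at u≈258 and 375.

```bash
python3 - <<'E'
from h import *
d=np.load("w1.npz");K,C=d["K"],d["C"]
for z in(.19,.205,.22): print(z,back(K,C,(335,222),z).round(3),back(K,C,(335,152),z).round(3))
print(back(K,C,(217,147),.17).round(3),back(K,C,(453,142),.17).round(3))
o=telemetry.get_obs();M=R.from_quat(o["tool_rot"]).as_matrix();print(M.round(3))
E
```

```text
0.19 [0.396 0.252 0.19 ] [0.466 0.262 0.19 ]
0.205 [0.401 0.254 0.205] [0.467 0.263 0.205]
0.22 [0.406 0.255 0.22 ] [0.469 0.264 0.22 ]
[0.453 0.38  0.17 ] [0.489 0.145 0.17 ]
[[ 0.992  0.125  0.002]
 [ 0.125 -0.992  0.001]
 [ 0.002 -0.001 -1.   ]]
```

```bash
python3 -m creep '[{"translation":[0,15,40],"roll":-1,"gripper":60},{"translation":[0,15,80],"roll":-1,"gripper":60},{"translation":[0,15,125],"roll":-1,"gripper":60},{"translation":[0,15,125],"roll":-1,"gripper":60},{"translation":[0,15,125],"roll":-1,"gripper":60}]' 
python3 -m creep '[{"translation":[0,0,0],"roll":0,"gripper":30},{"translation":[0,0,0],"roll":0,"gripper":5},{"translation":[0,0,0],"roll":0,"gripper":5},{"translation":[0,0,0],"roll":0,"gripper":5},{"translation":[0,0,0],"roll":0,"gripper":5}]' 30
python3 -m creep '[{"translation":[0,0,0],"roll":0,"gripper":5},{"translation":[0,0,0],"roll":0,"gripper":5},{"translation":[0,0,0],"roll":0,"gripper":5}]' 30
```

```text
time: 3.37
position: [0.42, 0.2495, 0.2036]
tool_rot: [0.998, 0.068, -0.003, 0.001]
ft_force: [0.0, -0.7, 0.1]
grip_width: 0.06
grip_force: 0.0
time: 3.78
position: [0.4222, 0.2514, 0.2067]
tool_rot: [0.998, 0.068, 0.002, -0.0]
ft_force: [-0.8, 0.1, -0.0]
grip_width: 0.0346
grip_force: 0.0
time: 4.03
position: [0.4211, 0.2553, 0.2058]
tool_rot: [0.998, 0.066, 0.0, -0.005]
ft_force: [-4.9, 25.6, -1.5]
grip_width: 0.0146
grip_force: 12.5
```

```bash
python3 -m creep '[{"translation":[0,-4,0],"roll":0,"gripper":5},{"translation":[0,-4,0],"roll":0,"gripper":5},{"translation":[0,-4,0],"roll":0,"gripper":5},{"translation":[0,-4,0],"roll":0,"gripper":5}]' 30
```

```text
time: 4.37
position: [0.4208, 0.2568, 0.2057]
tool_rot: [0.998, 0.068, 0.0, -0.002]
ft_force: [-1.9, 7.5, 2.1]
grip_width: 0.0121
grip_force: 29.9
```

```bash
python3 -m creep '[{"translation":[-4,0,10],"roll":0,"gripper":5},{"translation":[-7,0,20],"roll":0,"gripper":5},{"translation":[-10,0,31],"roll":0,"gripper":5},{"translation":[-13,0,42],"roll":0,"gripper":5},{"translation":[-15,0,53],"roll":0,"gripper":5}]' 
python3 -m creep '[{"translation":[-1,0,11],"roll":0,"gripper":5},{"translation":[-2,0,22],"roll":0,"gripper":5},{"translation":[-2,0,30],"roll":0,"gripper":5},{"translation":[-2,0,34],"roll":0,"gripper":5},{"translation":[-2,0,34],"roll":0,"gripper":5}]'
```

```text
time: 4.78
position: [0.4037, 0.2543, 0.1522]
tool_rot: [0.998, 0.068, -0.002, -0.001]
ft_force: [-6.4, 8.5, 4.9]
grip_width: 0.0118
grip_force: 30.0
time: 5.2
position: [0.3999, 0.2537, 0.1177]
tool_rot: [0.998, 0.068, -0.004, -0.001]
ft_force: [-8.7, 10.3, 1.9]
grip_width: 0.0117
grip_force: 30.0
```

```bash
python3 -m creep '[{"translation":[1,-1,1],"roll":0,"gripper":5},{"translation":[1,-1,2],"roll":0,"gripper":5},{"translation":[1,-1,3],"roll":0,"gripper":5},{"translation":[1,-1,3],"roll":0,"gripper":5},{"translation":[1,-1,3],"roll":0,"gripper":5}]'
python3 -m creep '[{"translation":[0,0,1],"roll":0,"gripper":5},{"translation":[0,0,2],"roll":0,"gripper":5},{"translation":[0,0,3],"roll":0,"gripper":5},{"translation":[0,0,3],"roll":0,"gripper":5},{"translation":[0,0,3],"roll":0,"gripper":5}]'
```

```text
time: 5.62
position: [0.3999, 0.2538, 0.1174]
tool_rot: [0.998, 0.068, -0.004, 0.0]
ft_force: [-14.1, 4.1, 27.5]
grip_width: 0.0117
grip_force: 30.0
time: 6.03
position: [0.4005, 0.2539, 0.1158]
tool_rot: [0.998, 0.069, -0.003, -0.0]
ft_force: [-13.6, 2.2, 38.4]
grip_width: 0.0118
grip_force: 30.0
```

```bash
python3 -m creep '[{"translation":[0,0,-4],"roll":0,"gripper":60},{"translation":[0,0,-4],"roll":0,"gripper":60},{"translation":[0,0,-4],"roll":0,"gripper":60},{"translation":[0,0,-4],"roll":0,"gripper":60},{"translation":[0,0,-4],"roll":0,"gripper":60}]'
python3 -m creep '[{"translation":[0,0,-40],"roll":0,"gripper":60},{"translation":[0,0,-80],"roll":0,"gripper":60},{"translation":[0,0,-120],"roll":0,"gripper":60},{"translation":[20,100,-160],"roll":0,"gripper":60},{"translation":[20,100,-160],"roll":0,"gripper":60}]'
python3 - <<'E'
from h import *
im,K,C=cam("wrist"); cv2.imwrite("pics/w2.png",im); np.savez("w2.npz",K=K,C=C)
E
```

```text
time: 6.45
position: [0.4051, 0.2536, 0.1157]
tool_rot: [0.998, 0.068, -0.0, 0.0]
ft_force: [-0.3, 0.4, 0.2]
grip_width: 0.0374
grip_force: 0.0
time: 6.87
position: [0.4311, 0.1812, 0.2685]
tool_rot: [0.997, 0.071, 0.002, -0.0]
ft_force: [1.3, -0.4, 0.0]
grip_width: 0.0591
grip_force: 0.0
```

View pics/w2.png

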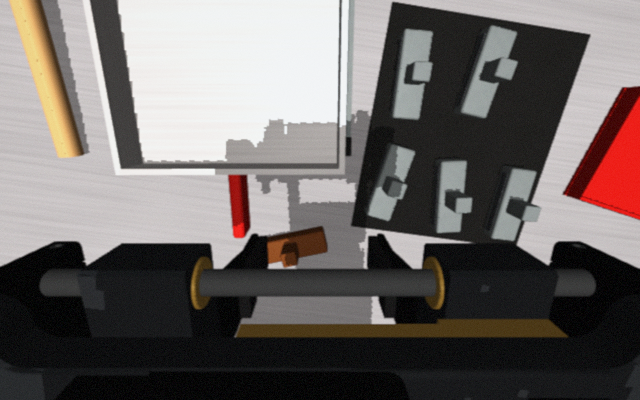

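Tray now looks level: end wall rim at v≈172, handle at (238,205), and the five blanks are undisturbed.

```bash
python3 - <<'E'
from h import *
d=np.load("w2.npz");K,C=d["K"],d["C"]
print("rim",back(K,C,(117,175),.155).round(3),back(K,C,(345,172),.155).round(3),"handle tip",back(K,C,(240,237),.13).round(3))
print("floor inner corners",back(K,C,(143,164),.12).round(3),back(K,C,(338,164),.12).round(3))
for n,p in dict(A=(422,72),B=(506,68),Cc=(397,187),D=(461,202),E=(531,211)).items(): print(n,back(K,C,p,.063).round(3))
for n,p in {1:(.436,.086),2:(.570,.087)}.items(): print(n, goal((*p,.053),np.radians(172 if n==1 else 3.7)))
E
```

```text
rim [0.433 0.359 0.155] [0.464 0.162 0.155] handle tip [0.379 0.254 0.13 ]
floor inner corners [0.438 0.356 0.12 ] [0.466 0.166 0.12 ]
A [0.569 0.087 0.063]
B [ 0.586 -0.001  0.063]
Cc [0.441 0.087 0.063]
D [0.434 0.006 0.063]
E [ 0.435 -0.082  0.063]
1 ([-14.0, 87.0, 218.0], np.float64(-74.2), np.float64(1.58))
2 ([119.0, 104.0, 219.0], np.float64(-85.9), np.float64(1.58))
```

```bash
python3 -m creep '[{"translation":[-14,87,100],"roll":-35,"gripper":55},{"translation":[-14,87,100],"roll":-35,"gripper":55},{"translation":[-14,87,100],"roll":-35,"gripper":55},{"translation":[-14,87,100],"roll":-35,"gripper":55},{"translation":[-14,87,100],"roll":-35,"gripper":55}]' >/dev/null
python3 -m creep '[{"translation":[0,0,0],"roll":-39,"gripper":55},{"translation":[0,0,0],"roll":-39,"gripper":55},{"translation":[0,0,0],"roll":-39,"gripper":55},{"translation":[0,0,0],"roll":-39,"gripper":55},{"translation":[0,0,0],"roll":-39,"gripper":55}]' >/dev/null
python3 -m creep '[{"translation":[0,0,0],"roll":-4,"gripper":55},{"translation":[0,0,0],"roll":-4,"gripper":55}]'
python3 - <<'E'
from h import *
print(goal((.438,.087,.053),np.radians(172)))
print(telemetry.get_obs()['ft_force'])
E
```

```text
time: 7.92
position: [0.4282, 0.0924, 0.166]
tool_rot: [0.751, 0.661, -0.001, -0.0]
ft_force: [-0.1, 0.0, 0.1]
grip_width: 0.0551
grip_force: 0.0
([-4.0, 11.0, 113.0], np.float64(0.7), np.float64(0.08))
[-0.12296809  0.01833587  0.13758849]
```

```bash
python3 -m creep '[{"translation":[-4,11,40],"roll":1,"gripper":55},{"translation":[-4,11,80],"roll":1,"gripper":55},{"translation":[-4,11,105],"roll":1,"gripper":55},{"translation":[-4,11,113],"roll":1,"gripper":55},{"translation":[-4,11,113],"roll":1,"gripper":55}]'
python3 -m creep '[{"translation":[0,0,0],"roll":0,"gripper":10},{"translation":[0,0,0],"roll":0,"gripper":10},{"translation":[0,0,0],"roll":0,"gripper":10},{"translation":[0,0,0],"roll":0,"gripper":10},{"translation":[0,0,0],"roll":0,"gripper":10}]' 40
python3 -m creep '[{"translation":[0,0,0],"roll":0,"gripper":10},{"translation":[0,0,-30],"roll":0,"gripper":10},{"translation":[0,0,-60],"roll":0,"gripper":10},{"translation":[0,0,-60],"roll":0,"gripper":10},{"translation":[0,0,-60],"roll":0,"gripper":10}]' 40
python3 - <<'E'
from h import *
print(telemetry.get_obs()['ft_force'])
h=np.radians(-9.4);k=np.array([.506,-.286]);print("keep",goal((*(k+.066*np.array([-np.sin(h),np.cos(h)])),.2),h))
h=np.radians(8.2);k=np.array([.546,.274]);print("tray",goal((*(k+.066*np.array([-np.sin(h),np.cos(h)])),.27),h))
E
```

```text
time: 8.33
position: [0.4373, 0.0871, 0.0517]
tool_rot: [0.757, 0.653, -0.002, -0.002]
ft_force: [-0.2, -0.8, 0.1]
grip_width: 0.0549
grip_force: 0.0
time: 8.75
position: [0.4394, 0.0872, 0.0548]
tool_rot: [0.757, 0.654, 0.001, 0.001]
ft_force: [-1.0, 0.8, 0.8]
grip_width: 0.0296
grip_force: 0.0
time: 9.17
position: [0.4397, 0.0871, 0.1149]
tool_rot: [0.757, 0.654, 0.001, 0.001]
ft_force: [-0.2, -0.3, -2.8]
grip_width: 0.0196
grip_force: 39.9
[-0.20479891 -0.33513041 -2.76846128]
keep ([-294.0, 121.0, -85.0], np.float64(1.1), np.float64(0.09))
tray ([264.0, 60.0, -155.0], np.float64(-16.5), np.float64(0.09))
```

```bash
python3 -m creep '[{"translation":[0,0,-40],"roll":0,"gripper":10},{"translation":[0,0,-80],"roll":-7,"gripper":10},{"translation":[0,0,-120],"roll":-14,"gripper":10},{"translation":[30,10,-155],"roll":-16,"gripper":10},{"translation":[70,20,-155],"roll":-16,"gripper":10}]'  >/dev/null
python3 -m creep '[{"translation":[195,-12,0],"roll":0,"gripper":10},{"translation":[195,-12,0],"roll":0,"gripper":10},{"translation":[195,-12,0],"roll":0,"gripper":10},{"translation":[195,-12,0],"roll":0,"gripper":10},{"translation":[195,-12,0],"roll":0,"gripper":10}]'
python3 -m creep '[{"translation":[0,0,0],"roll":0,"gripper":10},{"translation":[0,0,0],"roll":0,"gripper":10}]'
python3 - <<'E'
from h import *
h=np.radians(8.2);k=np.array([.546,.274]);print("tray",goal((*(k+.066*np.array([-np.sin(h),np.cos(h)])),.17),h))
im,K,C=cam("wrist"); cv2.imwrite("pics/w3.png",im); np.savez("w3.npz",K=K,C=C)
E
```

```text
time: 10.0
position: [0.4274, 0.3448, 0.2662]
tool_rot: [0.658, 0.753, -0.001, -0.001]
ft_force: [0.2, -0.8, -2.7]
grip_width: 0.0195
grip_force: 39.9
time: 10.17
position: [0.4279, 0.3428, 0.2662]
tool_rot: [0.657, 0.754, -0.002, -0.001]
ft_force: [-0.5, -0.8, -2.8]
grip_width: 0.0195
grip_force: 39.9
tray ([-18.0, 108.0, 96.0], np.float64(-0.3), np.float64(0.33))
```

View pics/w3.png

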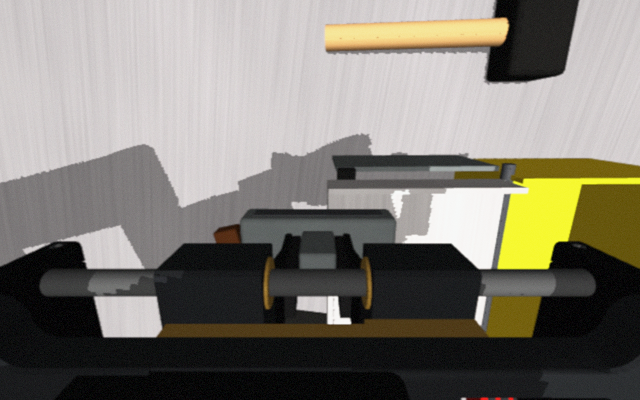

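The wrist shows the blank held upright by its stub at (318,245), outside the tray. I still have to go 108 mm along tool y.

```bash
python3 -m creep '[{"translation":[-18,108,0],"roll":0,"gripper":10},{"translation":[-18,108,0],"roll":0,"gripper":10},{"translation":[-18,108,0],"roll":0,"gripper":10},{"translation":[-18,108,30],"roll":0,"gripper":10},{"translation":[-18,108,60],"roll":0,"gripper":10}]'
python3 -m creep '[{"translation":[0,0,4],"roll":0,"gripper":10},{"translation":[0,0,8],"roll":0,"gripper":10},{"translation":[0,0,12],"roll":0,"gripper":10},{"translation":[0,0,16],"roll":0,"gripper":10},{"translation":[0,0,18],"roll":0,"gripper":10}]'
python3 -m creep '[{"translation":[0,0,4],"roll":0,"gripper":10},{"translation":[0,0,6],"roll":0,"gripper":10},{"translation":[0,0,8],"roll":0,"gripper":10},{"translation":[0,0,10],"roll":0,"gripper":10},{"translation":[0,0,10],"roll":0,"gripper":10}]'
python3 - <<'E'
from h import *
h=np.radians(8.2);k=np.array([.546,.274]);print("tray",goal((*(k+.066*np.array([-np.sin(h),np.cos(h)])),.17),h))
E
```

```text
time: 10.63
position: [0.5431, 0.3364, 0.2087]
tool_rot: [0.66, 0.751, 0.002, 0.002]
ft_force: [-0.8, 0.3, -3.6]
grip_width: 0.0199
grip_force: 39.9
time: 11.05
position: [0.5396, 0.3387, 0.1915]
tool_rot: [0.658, 0.753, 0.001, 0.001]
ft_force: [-0.4, 0.2, -2.2]
grip_width: 0.0197
grip_force: 39.9
time: 11.47
position: [0.5388, 0.3386, 0.1802]
tool_rot: [0.658, 0.753, -0.0, -0.0]
ft_force: [-0.3, 0.3, -2.5]
grip_width: 0.0194
grip_force: 39.9
tray ([1.0, -2.0, 10.0], np.float64(-0.5), np.float64(0.25))
```

```bash
python3 -m creep '[{"translation":[0,0,3],"roll":0,"gripper":10},{"translation":[0,0,5],"roll":0,"gripper":10},{"translation":[0,0,7],"roll":0,"gripper":10},{"translation":[0,0,8],"roll":0,"gripper":10},{"translation":[0,0,8],"roll":0,"gripper":10}]'
python3 -m creep '[{"translation":[0,0,0],"roll":0,"gripper":45},{"translation":[0,0,0],"roll":0,"gripper":45},{"translation":[0,0,0],"roll":0,"gripper":45},{"translation":[0,0,0],"roll":0,"gripper":45},{"translation":[0,0,0],"roll":0,"gripper":45}]'
python3 -m creep '[{"translation":[0,0,-40],"roll":0,"gripper":45},{"translation":[0,0,-80],"roll":0,"gripper":45},{"translation":[0,0,-80],"roll":0,"gripper":45}]'
python3 - <<'E'
from h import *
im,K,C=cam("top"); cv2.imwrite("pics/t1.png",im)
hsv=cv2.cvtColor(im,cv2.COLOR_BGR2HSV)
roi=np.zeros(im.shape[:2],np.uint8); roi[173:254,292:361]=255
g=((hsv[...,2]>75)&(hsv[...,1]<70)).astype(np.uint8)*255&roi
print("blanks",*blob(im,K,C,g,.028),sep="\n")
print(goal((.571,.087,.053),np.radians(3.7)))
E
```

```text
time: 11.88
position: [0.5397, 0.339, 0.1779]
tool_rot: [0.658, 0.753, 0.002, 0.001]
ft_force: [-5.7, -2.7, 22.3]
grip_width: 0.0199
grip_force: 40.0
time: 12.3
position: [0.539, 0.3385, 0.1719]
tool_rot: [0.658, 0.753, -0.0, -0.0]
ft_force: [-0.0, 1.0, -0.4]
grip_width: 0.0423
grip_force: 0.0
time: 12.55
position: [0.5434, 0.3405, 0.26]
tool_rot: [0.658, 0.753, 0.007, 0.003]
ft_force: [1.0, -0.5, 1.1]
grip_width: 0.0446
grip_force: 0.0
blanks
(0.43, -0.085, 0.096, 0.033, np.float32(179.4))
(0.429, 0.001, 0.1, 0.035, np.float32(10.5))
(0.569, 0.087, 0.099, 0.034, np.float32(3.7))
(0.585, -0.002, 0.1, 0.034, np.float32(175.1))
([-255.0, -7.0, 203.0], np.float64(3.9), np.float64(0.25))
```

```bash
python3 -m creep '[{"translation":[-255,-7,0],"roll":4,"gripper":45},{"translation":[-255,-7,0],"roll":4,"gripper":45},{"translation":[-255,-7,0],"roll":4,"gripper":45},{"translation":[-255,-7,0],"roll":4,"gripper":45},{"translation":[-255,-7,40],"roll":4,"gripper":45}]' >/dev/null
python3 -m creep '[{"translation":[-50,0,40],"roll":0,"gripper":45},{"translation":[-50,0,70],"roll":0,"gripper":45},{"translation":[-50,0,70],"roll":0,"gripper":45},{"translation":[-50,0,70],"roll":0,"gripper":45}]'
python3 - <<'E'
from h import *
print(goal((.571,.087,.053),np.radians(3.7)))
E
```

```text
time: 13.35
position: [0.5613, 0.0842, 0.1618]
tool_rot: [0.685, 0.728, -0.003, -0.003]
ft_force: [-0.0, 0.9, 0.3]
grip_width: 0.0452
grip_force: 0.0
([2.0, 11.0, 109.0], np.float64(-0.2), np.float64(-0.11))
```

```bash
python3 -m creep '[{"translation":[2,9,40],"roll":0,"gripper":45},{"translation":[2,9,80],"roll":0,"gripper":45},{"translation":[2,9,105],"roll":0,"gripper":45},{"translation":[2,9,109],"roll":0,"gripper":45},{"translation":[2,9,109],"roll":0,"gripper":45}]'
python3 -m creep '[{"translation":[0,0,0],"roll":0,"gripper":10},{"translation":[0,0,0],"roll":0,"gripper":10},{"translation":[0,0,0],"roll":0,"gripper":10},{"translation":[0,0,0],"roll":0,"gripper":10},{"translation":[0,0,0],"roll":0,"gripper":10}]' 40
python3 -m creep '[{"translation":[0,0,0],"roll":0,"gripper":10},{"translation":[0,0,0],"roll":0,"gripper":10},{"translation":[0,0,-30],"roll":0,"gripper":10},{"translation":[0,0,-60],"roll":0,"gripper":10},{"translation":[0,0,-60],"roll":0,"gripper":10}]' 40
python3 -m creep '[{"translation":[0,0,0],"roll":0,"gripper":10},{"translation":[0,0,-20],"roll":0,"gripper":10},{"translation":[0,0,-20],"roll":0,"gripper":10},{"translation":[0,0,-20],"roll":0,"gripper":10}]' 40
cat >> h.py <<'E'
def slots(s,zk=.2,zt=.27):
    print(telemetry.get_obs()['ft_force'].round(1) if hasattr(telemetry.get_obs()['ft_force'],'round') else telemetry.get_obs()['ft_force'])
    h=np.radians(-9.4);k=np.array([.506,-.286]);print("keep",goal((*(k+s*np.array([-np.sin(h),np.cos(h)])),zk),h))
    h=np.radians(8.2);k=np.array([.546,.274]);print("tray",goal((*(k+s*np.array([-np.sin(h),np.cos(h)])),zt),h))
E
python3 -c "
from h import *
slots(.066); slots(.022)"
```

```text
time: 13.77
position: [0.5723, 0.0892, 0.0558]
tool_rot: [0.684, 0.73, -0.001, -0.001]
ft_force: [-0.2, -0.3, 0.5]
grip_width: 0.0451
grip_force: 0.0
time: 14.18
position: [0.5714, 0.0877, 0.0574]
tool_rot: [0.684, 0.729, -0.001, -0.001]
ft_force: [0.6, -1.5, 19.5]
grip_width: 0.0193
grip_force: 38.8
time: 14.6
position: [0.5757, 0.0877, 0.1204]
tool_rot: [0.684, 0.729, 0.003, 0.003]
ft_force: [2.9, -0.6, -6.1]
grip_width: 0.0197
grip_force: 40.0
time: 14.93
position: [0.5725, 0.0877, 0.1351]
tool_rot: [0.684, 0.729, -0.0, -0.0]
ft_force: [0.1, -0.7, -6.9]
grip_width: 0.02
grip_force: 40.0
[ 0.1 -0.7 -6.9]
keep ([-304.0, -75.0, -65.0], np.float64(13.0), np.float64(-0.1))
tray ([253.0, -20.0, -135.0], np.float64(-4.6), np.float64(-0.1))
[ 0.1 -0.7 -6.9]
keep ([-347.0, -85.0, -65.0], np.float64(13.0), np.float64(-0.1))
tray ([210.0, -16.0, -135.0], np.float64(-4.6), np.float64(-0.1))
```

```bash
python3 -m creep '[{"translation":[0,0,-40],"roll":0,"gripper":10},{"translation":[-304,-75,-50],"roll":13,"gripper":10},{"translation":[-304,-75,-50],"roll":13,"gripper":10},{"translation":[-304,-75,-50],"roll":13,"gripper":10},{"translation":[-304,-75,-50],"roll":13,"gripper":10}]'  >/dev/null
python3 -m creep '[{"translation":[-148,0,0],"roll":0,"gripper":10},{"translation":[-148,0,0],"roll":0,"gripper":10},{"translation":[-148,0,0],"roll":0,"gripper":10},{"translation":[-148,0,0],"roll":0,"gripper":10},{"translation":[-148,0,0],"roll":0,"gripper":10}]'
python3 -c "
from h import *
slots(.066,.065)"
```

```text
time: 15.77
position: [0.5184, -0.2285, 0.1797]
tool_rot: [0.764, 0.645, -0.001, 0.001]
ft_force: [2.0, -0.3, -6.5]
grip_width: 0.02
grip_force: 40.0
[ 2.  -0.3 -6.5]
keep ([8.0, -3.0, 115.0], np.float64(-0.3), np.float64(-0.44))
tray ([562.0, -77.0, -92.0], np.float64(-17.9), np.float64(-0.44))
```

```bash
python3 -m creep '[{"translation":[8,-2,0],"roll":0,"gripper":10},{"translation":[8,-2,40],"roll":0,"gripper":10},{"translation":[8,-2,80],"roll":0,"gripper":10},{"translation":[8,-2,108],"roll":0,"gripper":10},{"translation":[8,-2,113],"roll":0,"gripper":10}]'
python3 -m creep '[{"translation":[0,0,2],"roll":0,"gripper":10},{"translation":[0,0,4],"roll":0,"gripper":10},{"translation":[0,0,5],"roll":0,"gripper":10},{"translation":[0,0,5],"roll":0,"gripper":10}]'
python3 -m creep '[{"translation":[0,0,0],"roll":0,"gripper":45},{"translation":[0,0,0],"roll":0,"gripper":45},{"translation":[0,0,0],"roll":0,"gripper":45},{"translation":[0,0,0],"roll":0,"gripper":45},{"translation":[0,0,0],"roll":0,"gripper":45}]'
python3 -m creep '[{"translation":[0,0,-40],"roll":0,"gripper":45},{"translation":[0,0,-80],"roll":0,"gripper":45},{"translation":[0,0,-80],"roll":0,"gripper":45}]'
cat >> h.py <<'E'
def blanks():
    im,K,C=cam("top")
    hsv=cv2.cvtColor(im,cv2.COLOR_BGR2HSV)
    roi=np.zeros(im.shape[:2],np.uint8); roi[160:265,285:372]=255
    g=((hsv[...,2]>75)&(hsv[...,1]<70)).astype(np.uint8)*255&roi
    for b in blob(im,K,C,g,.028):
        if b[3]<.05: print(*b,"->",goal((b[0]+.002,b[1]+.001,.053),np.radians(float(b[4]))))
    return im
E
python3 -c "
from h import *
blanks()"
```

```text
time: 16.18
position: [0.5141, -0.2092, 0.0626]
tool_rot: [0.762, 0.648, -0.002, -0.007]
ft_force: [-1.2, 1.4, -7.4]
grip_width: 0.0199
grip_force: 40.0
time: 16.52
position: [0.5198, -0.2144, 0.0652]
tool_rot: [0.762, 0.647, 0.001, 0.002]
ft_force: [0.7, 0.1, -7.1]
grip_width: 0.0196
grip_force: 40.0
time: 16.93
position: [0.519, -0.2144, 0.0645]
tool_rot: [0.762, 0.647, 0.0, 0.001]
ft_force: [-0.6, 0.1, 0.6]
grip_width: 0.042
grip_force: 0.0
time: 17.18
position: [0.5224, -0.2165, 0.1497]
tool_rot: [0.762, 0.647, 0.002, 0.006]
ft_force: [0.6, -0.6, 0.9]
grip_width: 0.0446
grip_force: 0.0
0.585 -0.002 0.1 0.034 175.1 -> ([223.0, 29.0, 94.0], np.float64(-4.5), np.float64(-0.43))
```

```bash
python3 -m creep '[{"translation":[223,29,0],"roll":-4,"gripper":45},{"translation":[223,29,0],"roll":-4,"gripper":45},{"translation":[223,29,0],"roll":-4,"gripper":45},{"translation":[223,29,0],"roll":-4,"gripper":45},{"translation":[223,29,0],"roll":-4,"gripper":45}]' >/dev/null
python3 -m creep '[{"translation":[18,0,20],"roll":0,"gripper":45},{"translation":[18,0,20],"roll":0,"gripper":45},{"translation":[18,0,20],"roll":0,"gripper":45}]'
python3 -c "
from h import *
im=blanks(); cv2.imwrite('pics/t2.png',im)
print(goal((.587,-.001,.053),np.radians(175.1)))"
```

```text
time: 17.9
position: [0.5787, 0.0047, 0.122]
tool_rot: [0.738, 0.674, -0.001, -0.001]
ft_force: [0.4, -0.3, 0.8]
grip_width: 0.045
grip_force: 0.0
0.43 -0.085 0.096 0.033 179.4 -> ([-101.0, -139.0, 70.0], np.float64(-4.7), np.float64(-0.09))
0.544 -0.032 0.085 0.045 21.9 -> ([-37.0, -30.0, 70.0], np.float64(-27.2), np.float64(-0.09))
([-4.0, 8.0, 70.0], np.float64(-0.4), np.float64(-0.09))
```

```bash
python3 -m creep '[{"translation":[-4,8,0],"roll":0,"gripper":45},{"translation":[-4,8,35],"roll":0,"gripper":45},{"translation":[-4,8,60],"roll":0,"gripper":45},{"translation":[-4,8,68],"roll":0,"gripper":45},{"translation":[-4,8,68],"roll":0,"gripper":45}]'
python3 -m creep '[{"translation":[0,0,0],"roll":0,"gripper":10},{"translation":[0,0,0],"roll":0,"gripper":10},{"translation":[0,0,0],"roll":0,"gripper":10},{"translation":[0,0,0],"roll":0,"gripper":10},{"translation":[0,0,0],"roll":0,"gripper":10}]' 40
python3 -m creep '[{"translation":[0,0,0],"roll":0,"gripper":10},{"translation":[0,0,0],"roll":0,"gripper":10},{"translation":[0,0,-30],"roll":0,"gripper":10},{"translation":[0,0,-60],"roll":0,"gripper":10},{"translation":[0,0,-60],"roll":0,"gripper":10}]' 40
python3 -m creep '[{"translation":[0,0,0],"roll":0,"gripper":10},{"translation":[0,0,-20],"roll":0,"gripper":10},{"translation":[0,0,-20],"roll":0,"gripper":10},{"translation":[0,0,-20],"roll":0,"gripper":10}]' 40
python3 -c "
from h import *
slots(.022)"
```

```text
time: 18.37
position: [0.5868, -0.003, 0.0538]
tool_rot: [0.74, 0.672, -0.001, -0.002]
ft_force: [-1.0, -0.1, 0.0]
grip_width: 0.0448
grip_force: 0.0
time: 18.78
position: [0.5872, -0.0013, 0.0566]
tool_rot: [0.739, 0.674, -0.0, -0.0]
ft_force: [3.7, -0.6, 14.3]
grip_width: 0.0195
grip_force: 38.9
time: 19.2
position: [0.5908, -0.0016, 0.1196]
tool_rot: [0.739, 0.673, 0.003, 0.004]
ft_force: [2.4, -0.7, -5.9]
grip_width: 0.0194
grip_force: 40.0
time: 19.53
position: [0.5875, -0.0012, 0.1343]
tool_rot: [0.739, 0.673, -0.0, -0.0]
ft_force: [0.3, 0.1, -7.7]
grip_width: 0.0195
grip_force: 40.0
[ 0.3  0.1 -7.7]
keep ([-269.0, -53.0, -66.0], np.float64(4.1), np.float64(-0.1))
tray ([292.0, -72.0, -136.0], np.float64(-13.5), np.float64(-0.1))
```

View pics/t2.png

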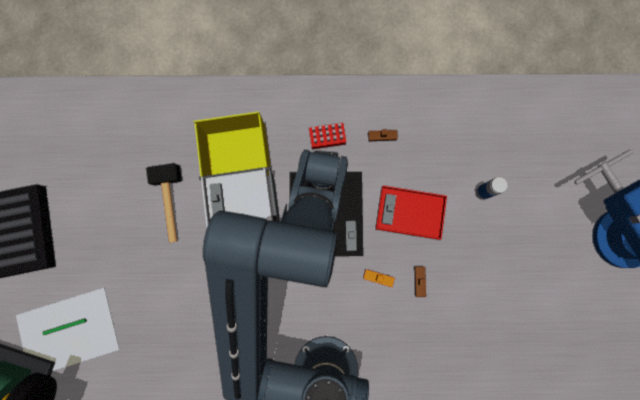

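Top view: the aluminium blank lies in the tray at (216,197) and the first steel stands in the keeper at (390,208). The held blank reads 7.7 N, so it is steel and goes to the keeper.

```bash
python3 -m creep '[{"translation":[0,0,-40],"roll":0,"gripper":10},{"translation":[-269,-53,-50],"roll":4,"gripper":10},{"translation":[-269,-53,-50],"roll":4,"gripper":10},{"translation":[-269,-53,-50],"roll":4,"gripper":10},{"translation":[-269,-53,-50],"roll":4,"gripper":10}]'  >/dev/null
python3 -m creep '[{"translation":[-110,-13,0],"roll":0,"gripper":10},{"translation":[-110,-13,0],"roll":0,"gripper":10},{"translation":[-110,-13,0],"roll":0,"gripper":10},{"translation":[-110,-13,0],"roll":0,"gripper":10},{"translation":[-110,-13,0],"roll":0,"gripper":10}]' >/dev/null
python3 -m creep '[{"translation":[0,0,0],"roll":0,"gripper":10},{"translation":[0,0,0],"roll":0,"gripper":10}]'
python3 -c "
from h import *
slots(.022,.062)"
```

```text
time: 20.53
position: [0.5092, -0.2657, 0.1802]
tool_rot: [0.762, 0.648, -0.0, -0.002]
ft_force: [-0.1, -0.0, -6.7]
grip_width: 0.0199
grip_force: 40.0
[-0.1 -0.  -6.7]
keep ([1.0, 0.0, 118.0], np.float64(0.1), np.float64(-0.51))
tray ([560.0, -58.0, -88.0], np.float64(-17.5), np.float64(-0.51))
```

```bash
python3 -m creep '[{"translation":[0,0,40],"roll":0,"gripper":10},{"translation":[0,0,80],"roll":0,"gripper":10},{"translation":[0,0,110],"roll":0,"gripper":10},{"translation":[0,0,117],"roll":0,"gripper":10},{"translation":[0,0,120],"roll":0,"gripper":10}]'
python3 -m creep '[{"translation":[0,0,0],"roll":0,"gripper":10},{"translation":[0,0,0],"roll":0,"gripper":45},{"translation":[0,0,0],"roll":0,"gripper":45},{"translation":[0,0,0],"roll":0,"gripper":45},{"translation":[0,0,0],"roll":0,"gripper":45}]'
python3 -m creep '[{"translation":[0,0,0],"roll":0,"gripper":45},{"translation":[0,0,-40],"roll":0,"gripper":45},{"translation":[0,0,-80],"roll":0,"gripper":45},{"translation":[0,0,-80],"roll":0,"gripper":45},{"translation":[0,0,-80],"roll":0,"gripper":45}]'
python3 -c "
from h import *
blanks()
print(goal((.432,-.084,.053),np.radians(179.4)))"
```

```text
time: 20.95
position: [0.5084, -0.2647, 0.0597]
tool_rot: [0.762, 0.648, -0.001, -0.003]
ft_force: [-0.5, 0.1, -5.7]
grip_width: 0.0193
grip_force: 40.0
time: 21.37
position: [0.5113, -0.2687, 0.0639]
tool_rot: [0.762, 0.647, 0.0, 0.003]
ft_force: [0.5, 1.0, 0.0]
grip_width: 0.0384
grip_force: 0.0
time: 21.78
position: [0.5115, -0.2689, 0.1447]
tool_rot: [0.762, 0.647, 0.001, 0.004]
ft_force: [0.1, 0.6, -0.6]
grip_width: 0.0446
grip_force: 0.0
0.36 -0.131 0.05 0.04 179.0 -> ([112.0, -169.0, 89.0], np.float64(-8.4), np.float64(-0.51))
([169.0, -107.0, 89.0], np.float64(-8.8), np.float64(-0.51))
```

```bash
python3 -m creep '[{"translation":[169,-107,0],"roll":-9,"gripper":45},{"translation":[169,-107,0],"roll":-9,"gripper":45},{"translation":[169,-107,0],"roll":-9,"gripper":45},{"translation":[169,-107,0],"roll":-9,"gripper":45},{"translation":[169,-107,0],"roll":-9,"gripper":45}]' >/dev/null
python3 -m creep '[{"translation":[0,0,20],"roll":0,"gripper":45},{"translation":[0,0,20],"roll":0,"gripper":45},{"translation":[0,0,20],"roll":0,"gripper":45}]'
python3 -c "
from h import *
blanks()
print(goal((.432,-.084,.053),np.radians(179.4)))"
```

```text
time: 22.5
position: [0.4311, -0.0829, 0.1207]
tool_rot: [0.709, 0.705, -0.001, -0.001]
ft_force: [0.8, -0.1, -0.3]
grip_width: 0.0448
grip_force: 0.0
0.349 0.021 0.072 0.026 89.8 -> ([105.0, -82.0, 68.0], np.float64(89.8), np.float64(-0.44))
([-0.0, -0.0, 68.0], np.float64(0.2), np.float64(-0.44))
```

```bash
python3 -m creep '[{"translation":[0,0,35],"roll":0,"gripper":45},{"translation":[0,0,60],"roll":0,"gripper":45},{"translation":[0,0,66],"roll":0,"gripper":45},{"translation":[0,0,67],"roll":0,"gripper":45}]'
python3 -m creep '[{"translation":[0,0,0],"roll":0,"gripper":10},{"translation":[0,0,0],"roll":0,"gripper":10},{"translation":[0,0,0],"roll":0,"gripper":10},{"translation":[0,0,0],"roll":0,"gripper":10},{"translation":[0,0,0],"roll":0,"gripper":10}]' 40
python3 -m creep '[{"translation":[0,0,0],"roll":0,"gripper":10},{"translation":[0,0,0],"roll":0,"gripper":10},{"translation":[0,0,-30],"roll":0,"gripper":10},{"translation":[0,0,-60],"roll":0,"gripper":10},{"translation":[0,0,-60],"roll":0,"gripper":10}]' 40
python3 -m creep '[{"translation":[0,0,0],"roll":0,"gripper":10},{"translation":[0,0,-20],"roll":0,"gripper":10},{"translation":[0,0,-20],"roll":0,"gripper":10},{"translation":[0,0,-20],"roll":0,"gripper":10}]' 40
python3 -c "
from h import *
slots(-.028); slots(.018)"
```

```text
time: 22.88
position: [0.4316, -0.0841, 0.0535]
tool_rot: [0.71, 0.704, -0.0, -0.001]
ft_force: [0.4, -0.6, 0.2]
grip_width: 0.0449
grip_force: 0.0
time: 23.3
position: [0.4319, -0.0835, 0.0555]
tool_rot: [0.709, 0.705, 0.0, 0.001]
ft_force: [1.4, -2.2, 8.3]
grip_width: 0.0196
grip_force: 40.3
time: 23.72
position: [0.4334, -0.0839, 0.1176]
tool_rot: [0.709, 0.705, 0.001, 0.003]
ft_force: [1.5, -0.8, -5.8]
grip_width: 0.0198
grip_force: 39.8
time: 24.05
position: [0.4315, -0.0832, 0.1338]
tool_rot: [0.709, 0.705, -0.0, -0.0]
ft_force: [1.3, -1.8, -6.4]
grip_width: 0.0202
grip_force: 39.8
[ 1.3 -1.8 -6.4]
keep ([-230.0, 71.0, -66.0], np.float64(9.0), np.float64(-0.44))
tray ([330.0, 116.0, -136.0], np.float64(-8.6), np.float64(-0.44))
[ 1.3 -1.8 -6.4]
keep ([-185.0, 79.0, -66.0], np.float64(9.0), np.float64(-0.44))
tray ([376.0, 110.0, -136.0], np.float64(-8.6), np.float64(-0.44))
```

```bash
python3 -m creep '[{"translation":[0,0,-40],"roll":0,"gripper":10},{"translation":[-230,71,-50],"roll":9,"gripper":10},{"translation":[-230,71,-50],"roll":9,"gripper":10},{"translation":[-230,71,-50],"roll":9,"gripper":10},{"translation":[-230,71,-50],"roll":9,"gripper":10}]'  >/dev/null
python3 -m creep '[{"translation":[-80,0,0],"roll":0,"gripper":10},{"translation":[-80,0,0],"roll":0,"gripper":10},{"translation":[-80,0,0],"roll":0,"gripper":10},{"translation":[-80,0,0],"roll":0,"gripper":10},{"translation":[-80,0,0],"roll":0,"gripper":10}]' >/dev/null
python3 -m creep '[{"translation":[0,0,0],"roll":0,"gripper":10},{"translation":[0,0,0],"roll":0,"gripper":10}]'
python3 -c "
from h import *
slots(-.028,.060)"
```

```text
time: 25.05
position: [0.4664, -0.3197, 0.1805]
tool_rot: [0.762, 0.648, 0.0, -0.001]
ft_force: [-0.6, -0.7, -7.0]
grip_width: 0.0201
grip_force: 40.0
[-0.6 -0.7 -7. ]
keep ([11.0, 34.0, 120.0], np.float64(0.1), np.float64(-0.64))
tray ([572.0, -9.0, -88.0], np.float64(-17.5), np.float64(-0.64))
```

```bash
python3 -m creep '[{"translation":[11,34,0],"roll":0,"gripper":10},{"translation":[11,34,40],"roll":0,"gripper":10},{"translation":[11,34,80],"roll":0,"gripper":10},{"translation":[11,34,110],"roll":0,"gripper":10},{"translation":[11,34,117],"roll":0,"gripper":10}]' >/dev/null
python3 -m creep '[{"translation":[0,0,3],"roll":0,"gripper":10},{"translation":[0,0,5],"roll":0,"gripper":10},{"translation":[0,0,5],"roll":0,"gripper":10}]'
python3 -m creep '[{"translation":[0,0,0],"roll":0,"gripper":45},{"translation":[0,0,0],"roll":0,"gripper":45},{"translation":[0,0,0],"roll":0,"gripper":45},{"translation":[0,0,0],"roll":0,"gripper":45},{"translation":[0,0,0],"roll":0,"gripper":45}]'
python3 -m creep '[{"translation":[0,0,0],"roll":0,"gripper":45},{"translation":[0,0,-40],"roll":0,"gripper":45},{"translation":[0,0,-80],"roll":0,"gripper":45},{"translation":[0,0,-80],"roll":0,"gripper":45},{"translation":[0,0,-80],"roll":0,"gripper":45}]'
python3 -c "
from h import *
blanks()
print(goal((.432,.003,.053),np.radians(10.5)))"
```

```text
time: 25.72
position: [0.5036, -0.3173, 0.0612]
tool_rot: [0.762, 0.647, 0.0, 0.002]
ft_force: [0.7, 0.8, -6.3]
grip_width: 0.0199
grip_force: 40.0
time: 26.13
position: [0.5027, -0.317, 0.0608]
tool_rot: [0.762, 0.647, 0.0, 0.001]
ft_force: [-0.3, -0.2, -0.2]
grip_width: 0.042
grip_force: 0.0
time: 26.55
position: [0.5037, -0.3177, 0.1422]
tool_rot: [0.762, 0.647, 0.0, 0.003]
ft_force: [-0.3, -0.1, -0.3]
grip_width: 0.0453
grip_force: 0.0
0.451 0.006 0.055 0.033 11.2 -> ([311.0, -102.0, 87.0], np.float64(-20.6), np.float64(-0.59))
([304.0, -122.0, 87.0], np.float64(-19.9), np.float64(-0.59))
```

```bash
python3 -m creep '[{"translation":[304,-122,0],"roll":-20,"gripper":45},{"translation":[304,-122,0],"roll":-20,"gripper":45},{"translation":[304,-122,0],"roll":-20,"gripper":45},{"translation":[304,-122,0],"roll":-20,"gripper":45},{"translation":[304,-122,0],"roll":-20,"gripper":45}]' >/dev/null
python3 -m creep '[{"translation":[150,0,0],"roll":0,"gripper":45},{"translation":[150,0,0],"roll":0,"gripper":45},{"translation":[150,0,0],"roll":0,"gripper":45},{"translation":[120,0,0],"roll":0,"gripper":45},{"translation":[120,0,0],"roll":0,"gripper":45}]'
python3 -m creep '[{"translation":[0,0,10],"roll":0,"gripper":45},{"translation":[0,0,10],"roll":0,"gripper":45}]'
python3 -c "
from h import *
print(goal((.432,.003,.053),np.radians(10.5)))"
```

```text
time: 27.43
position: [0.433, 0.0074, 0.1386]
tool_rot: [0.636, 0.772, -0.001, -0.002]
ft_force: [1.0, -1.0, 0.1]
grip_width: 0.0448
grip_force: 0.0
time: 27.6
position: [0.4345, 0.0043, 0.1282]
tool_rot: [0.639, 0.769, -0.001, -0.001]
ft_force: [0.4, 0.1, -0.5]
grip_width: 0.0448
grip_force: 0.0
([-1.0, -2.0, 75.0], np.float64(0.1), np.float64(-0.43))
```

```bash
python3 -m creep '[{"translation":[-1,-2,35],"roll":0,"gripper":45},{"translation":[-1,-2,60],"roll":0,"gripper":45},{"translation":[-1,-2,72],"roll":0,"gripper":45},{"translation":[-1,-2,74],"roll":0,"gripper":45}]'
python3 -m creep '[{"translation":[0,0,0],"roll":0,"gripper":10},{"translation":[0,0,0],"roll":0,"gripper":10},{"translation":[0,0,0],"roll":0,"gripper":10},{"translation":[0,0,0],"roll":0,"gripper":10},{"translation":[0,0,0],"roll":0,"gripper":10}]' 40
python3 -m creep '[{"translation":[0,0,0],"roll":0,"gripper":10},{"translation":[0,0,0],"roll":0,"gripper":10},{"translation":[0,0,-30],"roll":0,"gripper":10},{"translation":[0,0,-60],"roll":0,"gripper":10},{"translation":[0,0,-60],"roll":0,"gripper":10}]' 40
python3 -m creep '[{"translation":[0,0,0],"roll":0,"gripper":10},{"translation":[0,0,-20],"roll":0,"gripper":10},{"translation":[0,0,-20],"roll":0,"gripper":10},{"translation":[0,0,-20],"roll":0,"gripper":10}]' 40
python3 -c "
from h import *
slots(-.074); slots(-.02)"
```

```text
time: 27.93
position: [0.432, 0.0024, 0.0533]
tool_rot: [0.64, 0.769, -0.001, -0.002]
ft_force: [-0.5, -0.0, 0.6]
grip_width: 0.0452
grip_force: 0.0
time: 28.35
position: [0.4326, 0.0036, 0.0563]
tool_rot: [0.638, 0.77, -0.0, -0.0]
ft_force: [1.2, 0.9, 4.4]
grip_width: 0.0196
grip_force: 38.8
time: 28.77
position: [0.4357, 0.0033, 0.119]
tool_rot: [0.638, 0.77, 0.002, 0.004]
ft_force: [1.0, 0.5, -1.9]
grip_width: 0.0198
grip_force: 40.0
time: 29.1
position: [0.4332, 0.0036, 0.1351]
tool_rot: [0.638, 0.77, 0.0, 0.0]
ft_force: [-0.3, -0.5, -2.5]
grip_width: 0.0198
grip_force: 40.0
[-0.3 -0.5 -2.5]
keep ([-368.0, -7.0, -65.0], np.float64(20.1), np.float64(-0.44))
tray ([171.0, 158.0, -135.0], np.float64(2.5), np.float64(-0.44))
[-0.3 -0.5 -2.5]
keep ([-317.0, 11.0, -65.0], np.float64(20.1), np.float64(-0.44))
tray ([225.0, 160.0, -135.0], np.float64(2.5), np.float64(-0.44))
```

```bash
python3 -m creep '[{"translation":[0,0,-40],"roll":0,"gripper":10},{"translation":[0,0,-80],"roll":2,"gripper":10},{"translation":[0,0,-120],"roll":2,"gripper":10},{"translation":[25,20,-135],"roll":2,"gripper":10},{"translation":[50,40,-135],"roll":2,"gripper":10}]'  >/dev/null
python3 -m creep '[{"translation":[180,110,0],"roll":0,"gripper":10},{"translation":[180,110,0],"roll":0,"gripper":10},{"translation":[180,110,0],"roll":0,"gripper":10},{"translation":[180,110,0],"roll":0,"gripper":10},{"translation":[180,110,0],"roll":0,"gripper":10}]' >/dev/null
python3 -m creep '[{"translation":[0,0,0],"roll":0,"gripper":10},{"translation":[0,0,0],"roll":0,"gripper":10}]'
python3 -c "
from h import *
slots(-.02,.060,.175)"
```

```text
time: 30.1
position: [0.5434, 0.254, 0.2674]
tool_rot: [0.65, 0.76, -0.002, -0.001]
ft_force: [-0.4, 0.2, -2.9]
grip_width: 0.0196
grip_force: 40.0
[-0.4  0.2 -2.9]
keep ([-547.0, -126.0, 208.0], np.float64(18.3), np.float64(0.1))
tray ([-1.0, 6.0, 92.0], np.float64(0.7), np.float64(0.1))
```

```bash
python3 -m creep '[{"translation":[0,5,40],"roll":0,"gripper":10},{"translation":[0,5,70],"roll":0,"gripper":10},{"translation":[0,5,85],"roll":0,"gripper":10},{"translation":[0,5,90],"roll":0,"gripper":10},{"translation":[0,5,91],"roll":0,"gripper":10}]'
python3 -m creep '[{"translation":[0,0,0],"roll":0,"gripper":10},{"translation":[0,0,0],"roll":0,"gripper":45},{"translation":[0,0,0],"roll":0,"gripper":45},{"translation":[0,0,0],"roll":0,"gripper":45},{"translation":[0,0,0],"roll":0,"gripper":45}]'
python3 -m creep '[{"translation":[0,0,0],"roll":0,"gripper":45},{"translation":[0,0,-40],"roll":0,"gripper":45},{"translation":[0,0,-80],"roll":0,"gripper":45},{"translation":[0,0,-120],"roll":0,"gripper":45},{"translation":[0,0,-120],"roll":0,"gripper":45}]'
python3 -m creep '[{"translation":[-200,-100,-20],"roll":0,"gripper":45},{"translation":[-200,-100,-20],"roll":0,"gripper":45},{"translation":[-200,-100,-20],"roll":0,"gripper":45},{"translation":[-200,-100,-20],"roll":0,"gripper":45},{"translation":[-200,-100,-20],"roll":0,"gripper":45}]'
python3 - <<'E'
from h import *
im,K,C=cam("top"); s,_,_=cam("scene")
a=cv2.resize(im[100:290,140:520],None,fx=2,fy=2);b=cv2.resize(s[100:390,190:500],None,fx=1,fy=1)
cv2.imwrite("pics/t3.png",a); cv2.imwrite("pics/s3.png",b)
E
```

```text
time: 30.52
position: [0.5471, 0.2514, 0.177]
tool_rot: [0.652, 0.758, -0.002, -0.002]
ft_force: [-0.6, -0.1, -1.7]
grip_width: 0.0198
grip_force: 40.0
time: 30.93
position: [0.5495, 0.2532, 0.181]
tool_rot: [0.652, 0.758, 0.001, 0.001]
ft_force: [0.1, 0.2, -0.3]
grip_width: 0.0386
grip_force: 0.0
time: 31.35
position: [0.5534, 0.2545, 0.309]
tool_rot: [0.652, 0.759, 0.008, 0.005]
ft_force: [0.5, 0.6, 1.6]
grip_width: 0.0448
grip_force: 0.0
time: 31.77
position: [0.484, 0.0542, 0.3185]
tool_rot: [0.651, 0.759, 0.0, 0.0]
ft_force: [1.3, -0.3, 0.1]
grip_width: 0.0452
grip_force: 0.0
```

View pics/t3.png

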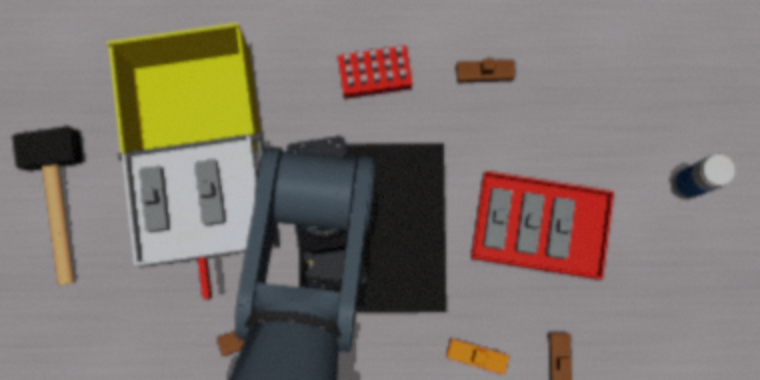

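View pics/s3.png

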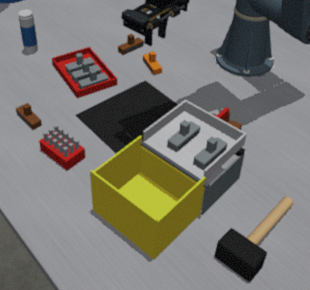

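All five are sorted. Top crop: two blanks in the tray at (153,195) and (210,190), three in the keeper at (500–562,222), and the mat is empty. The scene view shows the tray level. Next is the handle.

```bash
python3 -c "
from h import *
print(goal((.401,.254,.25),np.radians(97.8)))"
```

```text
([213.0, -53.0, 68.0], np.float64(-89.5), np.float64(-0.27))
```

```bash
python3 -m creep '[{"translation":[213,-53,0],"roll":-35,"gripper":60},{"translation":[213,-53,0],"roll":-35,"gripper":60},{"translation":[213,-53,0],"roll":-35,"gripper":60},{"translation":[213,-53,0],"roll":-35,"gripper":60},{"translation":[213,-53,0],"roll":-35,"gripper":60}]' >/dev/null
python3 -m creep '[{"translation":[0,0,0],"roll":-35,"gripper":60},{"translation":[0,0,0],"roll":-35,"gripper":60},{"translation":[0,0,0],"roll":-35,"gripper":60},{"translation":[0,0,0],"roll":-35,"gripper":60},{"translation":[0,0,0],"roll":-35,"gripper":60}]' >/dev/null
python3 -m creep '[{"translation":[0,0,0],"roll":-20,"gripper":60},{"translation":[0,0,0],"roll":-20,"gripper":60},{"translation":[0,0,0],"roll":-20,"gripper":60},{"translation":[0,0,0],"roll":-20,"gripper":60}]'
python3 -c "
from h import *
print(goal((.401,.254,.118),np.radians(97.8)))"
```

```text
time: 33.03
position: [0.4047, 0.2486, 0.3182]
tool_rot: [-0.077, 0.997, 0.0, 0.0]
ft_force: [0.9, 0.2, 0.5]
grip_width: 0.0604
grip_force: 0.0
([3.0, 6.0, 200.0], np.float64(1.0), np.float64(-1.41))
```

```bash
python3 -m creep '[{"translation":[3,6,40],"roll":1,"gripper":60},{"translation":[3,6,80],"roll":1,"gripper":60},{"translation":[3,6,120],"roll":1,"gripper":60},{"translation":[3,6,160],"roll":1,"gripper":40},{"translation":[3,6,180],"roll":1,"gripper":40}]' 
python3 -m creep '[{"translation":[0,0,15],"roll":0,"gripper":30},{"translation":[0,0,20],"roll":0,"gripper":30},{"translation":[0,0,20],"roll":0,"gripper":30},{"translation":[0,0,20],"roll":0,"gripper":30}]' 
python3 -m creep '[{"translation":[0,0,0],"roll":0,"gripper":5},{"translation":[0,0,0],"roll":0,"gripper":5},{"translation":[0,0,0],"roll":0,"gripper":5},{"translation":[0,0,0],"roll":0,"gripper":5},{"translation":[0,0,0],"roll":0,"gripper":5}]' 30
```

```text
time: 33.45
position: [0.3987, 0.2531, 0.1347]
tool_rot: [-0.065, 0.998, -0.001, -0.003]
ft_force: [-1.2, 0.0, -0.1]
grip_width: 0.0532
grip_force: 0.0
time: 33.78
position: [0.4014, 0.2538, 0.1185]
tool_rot: [-0.066, 0.998, 0.0, 0.0]
ft_force: [0.7, 0.1, -0.1]
grip_width: 0.0325
grip_force: 0.0
time: 34.2
position: [0.4014, 0.2541, 0.119]
tool_rot: [-0.067, 0.998, 0.001, 0.001]
ft_force: [-2.0, 3.7, 4.9]
grip_width: 0.0117
grip_force: 30.0
```

```bash
python3 -m creep '[{"translation":[0,0,2],"roll":0,"gripper":5},{"translation":[0,0,3],"roll":0,"gripper":5},{"translation":[0,0,3],"roll":0,"gripper":5},{"translation":[0,0,3],"roll":0,"gripper":5},{"translation":[0,0,0],"roll":0,"gripper":5}]' 30
python3 -m creep '[{"translation":[-1,0,-22],"roll":0,"gripper":5},{"translation":[-4,0,-44],"roll":0,"gripper":5},{"translation":[-10,0,-66],"roll":0,"gripper":5},{"translation":[-17,0,-86],"roll":0,"gripper":5},{"translation":[-27,0,-106],"roll":0,"gripper":5}]' 30
python3 -m creep '[{"translation":[-12,0,-19],"roll":0,"gripper":5},{"translation":[-25,0,-37],"roll":0,"gripper":5},{"translation":[-40,0,-53],"roll":0,"gripper":5},{"translation":[-57,0,-67],"roll":0,"gripper":5},{"translation":[-75,0,-80],"roll":0,"gripper":5}]'
python3 -c "
from h import *
im=cam('scene')[0]; cv2.imwrite('pics/s4.png',cv2.resize(im[130:330,250:450],None,fx=2,fy=2))"
```

```text
time: 34.62
position: [0.4014, 0.2541, 0.1198]
tool_rot: [-0.067, 0.998, 0.001, 0.002]
ft_force: [1.1, 4.3, -7.4]
grip_width: 0.0116
grip_force: 30.0
time: 35.03
position: [0.429, 0.2581, 0.2243]
tool_rot: [-0.067, 0.998, 0.001, 0.001]
ft_force: [6.3, 7.4, -13.7]
grip_width: 0.0114
grip_force: 30.0
time: 35.45
position: [0.4977, 0.2679, 0.3025]
tool_rot: [-0.067, 0.998, 0.001, -0.006]
ft_force: [-4.8, 6.8, -4.8]
grip_width: 0.0117
grip_force: 30.0
```

View pics/s4.png

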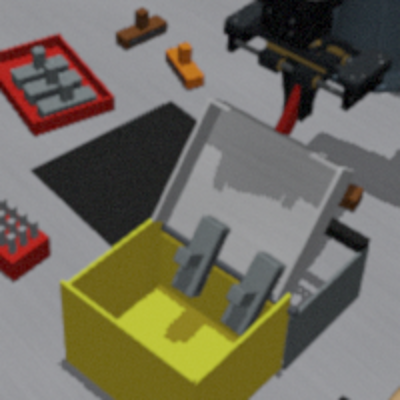

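The tray is tipped and both blanks are sliding over the hinge edge, at (205,255) and (255,290).

```bash
python3 -m creep '[{"translation":[-9,0,-6],"roll":0,"gripper":5},{"translation":[-19,0,-11],"roll":0,"gripper":5},{"translation":[-29,0,-16],"roll":0,"gripper":5},{"translation":[-29,0,-16],"roll":0,"gripper":5},{"translation":[-29,0,-16],"roll":0,"gripper":5}]' 30
python3 -m creep '[{"translation":[0,0,0],"roll":0,"gripper":5},{"translation":[0,0,0],"roll":0,"gripper":5},{"translation":[0,0,0],"roll":0,"gripper":5},{"translation":[0,0,0],"roll":0,"gripper":5},{"translation":[0,0,0],"roll":0,"gripper":5}]' >/dev/null
python3 -m creep '[{"translation":[0,0,0],"roll":0,"gripper":5},{"translation":[0,0,0],"roll":0,"gripper":5},{"translation":[0,0,0],"roll":0,"gripper":5},{"translation":[0,0,0],"roll":0,"gripper":5},{"translation":[0,0,0],"roll":0,"gripper":5}]'
python3 -c "
from h import *
im=cam('scene')[0]; cv2.imwrite('pics/s5.png',cv2.resize(im[130:330,250:450],None,fx=2,fy=2))"
```

```text
time: 35.92
position: [0.5285, 0.2724, 0.3198]
tool_rot: [-0.067, 0.998, 0.002, -0.003]
ft_force: [-3.8, 5.8, 2.4]
grip_width: 0.0121
grip_force: 30.0
time: 36.75
position: [0.5285, 0.2724, 0.3198]
tool_rot: [-0.067, 0.998, 0.002, -0.002]
ft_force: [-1.9, 5.7, 2.1]
grip_width: 0.0117
grip_force: 30.0
```

View pics/s5.png

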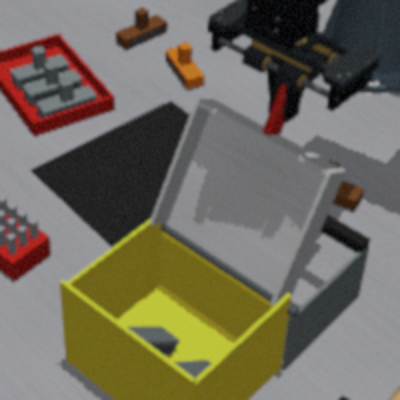

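Both blanks are on the bin floor, at (155,340) and (195,370). Lowering the tray now.

```bash
python3 -m creep '[{"translation":[10,0,5],"roll":0,"gripper":5},{"translation":[20,0,10],"roll":0,"gripper":5},{"translation":[29,0,16],"roll":0,"gripper":5}]' >/dev/null
python3 -m creep '[{"translation":[18,0,13],"roll":0,"gripper":5},{"translation":[35,0,27],"roll":0,"gripper":5},{"translation":[50,0,43],"roll":0,"gripper":5},{"translation":[63,0,61],"roll":0,"gripper":5},{"translation":[75,0,80],"roll":0,"gripper":5}]'
python3 -m creep '[{"translation":[10,0,20],"roll":0,"gripper":5},{"translation":[17,0,40],"roll":0,"gripper":5},{"translation":[23,0,62],"roll":0,"gripper":5},{"translation":[26,0,84],"roll":0,"gripper":5},{"translation":[27,0,102],"roll":0,"gripper":5}]'
python3 -m creep '[{"translation":[0,0,3],"roll":0,"gripper":5},{"translation":[0,0,5],"roll":0,"gripper":5},{"translation":[0,0,7],"roll":0,"gripper":5},{"translation":[0,0,7],"roll":0,"gripper":5},{"translation":[0,0,7],"roll":0,"gripper":5}]'
```

```text
time: 37.47
position: [0.4287, 0.258, 0.2252]
tool_rot: [-0.067, 0.998, 0.001, 0.003]
ft_force: [1.9, 3.9, 1.9]
grip_width: 0.0119
grip_force: 30.0
time: 37.88
position: [0.3996, 0.2538, 0.1215]
tool_rot: [-0.067, 0.998, 0.001, -0.0]
ft_force: [-3.6, 4.3, 36.7]
grip_width: 0.0119
grip_force: 30.0
time: 38.3
position: [0.3999, 0.2539, 0.1184]
tool_rot: [-0.067, 0.998, 0.0, 0.0]
ft_force: [-8.2, 2.4, 31.5]
grip_width: 0.0117
grip_force: 30.0
```

On the stop. Release, withdraw and check.

```bash
python3 -m creep '[{"translation":[0,0,0],"roll":0,"gripper":50},{"translation":[0,0,0],"roll":0,"gripper":50},{"translation":[0,0,0],"roll":0,"gripper":50},{"translation":[0,0,0],"roll":0,"gripper":50},{"translation":[0,0,0],"roll":0,"gripper":50}]'
python3 -m creep '[{"translation":[0,0,-40],"roll":0,"gripper":50},{"translation":[0,0,-80],"roll":0,"gripper":50},{"translation":[0,0,-120],"roll":0,"gripper":50},{"translation":[0,-30,-160],"roll":0,"gripper":50},{"translation":[0,-60,-190],"roll":0,"gripper":50}]'
python3 -m creep '[{"translation":[0,-100,0],"roll":0,"gripper":50},{"translation":[0,-100,0],"roll":0,"gripper":50},{"translation":[0,-100,0],"roll":0,"gripper":50},{"translation":[0,-100,0],"roll":0,"gripper":50},{"translation":[0,-100,0],"roll":0,"gripper":50}]'
python3 -c "
from h import *
im=cam('top')[0][100:290,140:520]; s=cam('scene')[0][100:290,190:500]
cv2.imwrite('pics/f.png',np.vstack([cv2.resize(im,(600,300)),cv2.resize(s,(490,300)) if 0 else cv2.copyMakeBorder(cv2.resize(s,(490,300)),0,0,0,110,cv2.BORDER_CONSTANT)]))"
```

```text
time: 38.72
position: [0.4008, 0.2531, 0.1147]
tool_rot: [-0.067, 0.998, -0.0, -0.0]
ft_force: [-0.1, -1.3, -0.5]
grip_width: 0.0374
grip_force: 0.0
time: 39.13
position: [0.4083, 0.2004, 0.3005]
tool_rot: [-0.068, 0.998, 0.0, 0.001]
ft_force: [1.0, -1.1, 0.5]
grip_width: 0.0496
grip_force: 0.0
time: 39.55
position: [0.4213, 0.1003, 0.2982]
tool_rot: [-0.065, 0.998, 0.0, -0.001]
ft_force: [0.2, 0.3, -0.4]
grip_width: 0.0499
grip_force: 0.0
```

View pics/f.png

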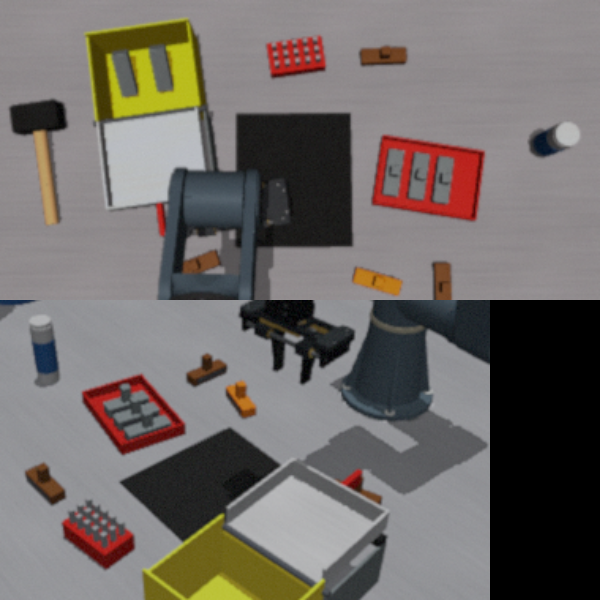

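The final picture shows two blanks in the bin at (122,72) and (160,68), three standing in the keeper at (395–443,178), the tray level, and the bystanders in place.

```bash
python3 -c "
from rig import hand_in
print(hand_in())"
```

```text
the job is handed in; nothing more can be done
None
```

The job is handed in at about 40 s of the 210 s: three steel blanks stand in the red tray, two aluminium blanks are in the yellow bin, and the tip tray is level again; the hand-in returned no verdict.

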